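# Tighten the cylinder vice's corner nut with a spanner, stroke by stroke

### The job

Take the open-ended spanner that fits the angled vice's hexagon nut (not the smaller one) and tighten the nut clockwise, looking down on it, until it is hard against its stop: walls allow only short swings, so lift off and reseat the spanner each stroke, and do not touch the nut with the gripper's fingers. Then lay the spanner flat inside the wooden tray without dropping it, leaving everything else where it is.

Things in the scene. Friction and masses are not known exactly. Their poses are not given: they have to be found in the camera images.
- spanner: Fitting spanner: plain steel, one open jaw, 173 mm long, head 14 mm and handle 18 mm thick, 0.2-0.35 kg, lies flat. Origin mid-underside on its long axis; x towards the jaw, z up from its flat. Handle 16 mm wide, x -0.086 to 0.018 (round 20 mm end at -0.076). Head x 0.018 to 0.089, 68 mm wide. Balance near x -0.01; grip across the handle at x -0.035, clear of the vice's walls.
- spanner_jaw (a point): Centre of the fitting spanner's jaw, half way through its thickness: (0.070, 0, 0.007) in the spanner's frame. The jaw is open to +x and right through in z, 43.8 mm between two parallel faces; its back is 26 mm behind this point. When seated, this point is on the nut's axis; jaw axes as the spanner's.
- spanner_tail (a point): Point near the end of the fitting spanner's handle: (-0.080, 0, 0.007) in the spanner's frame.
- small_spanner: Wrong spanner, to be left alone: same steel and form but its jaw is only 30 mm wide (too small), head 48 mm wide, as long as the other. Origin and axes as for the fitting one. The two may have changed places.
- vice: Fixed grey angled vice, about 170 x 130 mm, 190 mm tall; at the back it holds a brass lock cylinder. Origin on the bench below the centre of the nut's foot; x away from the robot at yaw 0, z up. Its table slopes 30 degrees, falling towards -x, and ends 64 mm downhill of the nut's axis. Outward normal (-0.5, 0, 0.866), downhill (-0.866, 0, -0.5) in its frame.
- slope (a point): Where the nut's axis meets the sloping table: (0, 0, 0.110) in the vice's frame; z outward normal, x uphill, y across. Side walls: inner faces at y +-0.050, from x -0.041 (downhill, open there) to the back wall at x 0.050; all 39 mm high. A seated spanner's handle points downhill and swings only about 0.75 rad either side before a wall stops it.
- hex_nut (a joint): Turn of the nut, rad: grows when tightened (clockwise seen from outside), up to a firm stop at 2.4; starts at 0.1-0.7, stays where left, drag 0.5 N m. Handle angle a, from straight downhill, positive clockwise (towards the table's +y): the jaw fits when a = joint value + k pi/3, k whole. Play: 0.1 to 0.25 rad of handle turn either way before the nut follows.
- nut_mid (a point): Middle of the plain steel hexagon nut, on its axis, 14.5 mm above the table; turns with it, z outward normal. Nut 41 mm across flats, 47 across corners, 23 high, its foot 3 mm above the table on a 58 mm washer, top edge bevelled over 6 mm. A 25 mm stud stands out to 36 mm above the table. A spanner well seated has its underside 3 to 9 mm above the table.
- tray: Fixed shallow wooden tray, 220 x 112 x 16 mm, open on top; floor 6 mm thick, rims 6 mm thick, 16 mm high. Origin: centre of its underside; x along its length (208 mm inside), y across (100 mm inside). The spanner may lie either way round in it.
- padlock_1: Bystander: brass padlock lying flat, 63 x 42 x 19 mm; origin under its centre.
- grease_tin: Bystander: round tin, 63 mm across, 46 mm high; origin under its centre.
- oil_can: Bystander: oil can with a thin spout, 64 mm across, 150 mm tall; origin under its centre.

How it is judged (in metres and radians):
On the way, in this order (a step that is already met when the one before it is completed fails the run):
1. the fitting spanner sits down over the nut, flat to the table (distance between spanner_jaw and nut_mid below 0.012 m and angle between the z axis of spanner and the z axis of nut_mid, either way round below 0.2 rad), for 0.1 s.
2. the nut is tight against its stop, turned by the spanner sitting on it (value of joint hex_nut above 2.2 rad and distance between spanner_jaw and nut_mid below 0.014 m), for 0.1 s.
At the end, for the whole second after the job is handed in: The nut is within 0.2 rad of its stop (joint over 2.2), and the fitting spanner lies flat (within 0.1 rad) and still on the floor of the wooden tray, with jaw centre and handle end both inside the rims (value of joint hex_nut above 2.2 rad and x of spanner_jaw in the frame of tray between -0.104 and 0.104 m and y of spanner_jaw in the frame of tray between -0.05 and 0.05 m and x of spanner_tail in the frame of tray between -0.104 and 0.104 m and y of spanner_tail in the frame of tray between -0.05 and 0.05 m and height (world z) of spanner_jaw below 0.022 m and angle between spanner's own z axis and vertical below 0.1 rad and linear speed of spanner below 0.02 m/s); the robot touches nothing.
It fails at once if the gripper's fingers touch the nut (contact force between the fingers and hex_nut above 1 N).
It fails at once if the spanner is dropped (moves fast low over the bench) (height (world z) of spanner below 0.03 m and linear speed of spanner above 0.6 m/s).
It fails at once if the small spanner or a bystander is moved over 30 mm (distance of any of small_spanner, padlock_1, grease_tin, oil_can from where it was at the start of the episode above 0.03 m).
It also fails if it takes over 72 s, if anything falls off the work surface, if the arm or the gripper's body presses on something with over 40 N, if the wrist force passes 120 N, or if a joint passes its speed limit or range.

### The arm

A 6-joint arm with a two-finger parallel gripper is mounted at the origin on a cart in front of the work surface, level with it; the furniture and walls round the work are solid. World frame = base frame: x ahead of the robot, y to its left, z up, the work surface at z = 0. Lengths are in m, angles in degrees, forces in N, time in s.
With the tool pointing down it reaches from about 0.325 to 0.85 m from the base axis. Payload 15.5 kg.
Tool frame: the origin (TCP) lies midway between the tips of the shut fingers; the grasp point (between the pads) lies 19 mm behind it; y points along the fingers, x is the direction in which the jaws open and shut, and the axes are right-handed (so a half turn about y gives the same grasp; the last joint's range is limited). The gripper opens to 91 mm and grips with 3 to 60 N. Pads are 32 mm wide; open, the fingers measure 118 mm over their backs; the gripper's body (76 mm by 178 mm) begins 60 mm behind the grasp point.
Start: joints at [-81.102, 28.281, 77.091, -0, 74.628, -5.472], TCP at [0.155, -0.605, 0.214] pointing down, gripper open.
Joint ranges: [-166.48, 166.48], [-47.26, 123.95], [12.59, 153.08], [-70.14, 250.14], [6.76, 159.57], [-176.63, 176.63]. Speed limits (degrees/s): [108.29, 108.29, 147.25, 172.46, 172.46, 172.46].

### API

Orientations are given as a 3x3 rotation matrix whose columns are the frame's x, y, z axes.
In Python, from bench import ctrl gives the robot as it stands. The module is installed in compiled form; this text tells all that it offers. Calls block until the motion is done:
- ctrl.goto(position, orientation): joint-space move of the TCP to a pose.
- ctrl.move_l(position, vel=0.15, ori=None, contact_N=None): straight line of the TCP; ori=None keeps the orientation; vel is the mean speed in m/s. With contact_N (N) it stops when the force on the tool has changed by that much, and returns True; else False.
- ctrl.movej(angles): joint-space move.
- ctrl.command_gripper(opening): opening from 0.0 (shut) to 1.0 (fully open); the grip force is fixed at half the most; returns when the fingers have stopped.
- ctrl.sleep(seconds).
- ctrl.ik(position, orientation): joint angles nearest the present ones, or None.
- ctrl.read_camera(name): name is "scene" or "top" or "wrist"; returns the picture (480x640x3 uint8, blue, green, red); there is no depth.
- ctrl.camera_params(name): a dict with "fx", "fy", "cx", "cy" (pixels), "pose" (4x4, takes a point from camera to world coordinates); the wrist camera has in their place "T_tool_cam" (4x4, takes a point from camera to tool coordinates, whose origin is the TCP and whose axes are the tool frame's). Camera axes: x right, y up, looking along -z (the intrinsics and any distortion apply to the point x, -y, -z); pixel columns grow to the right and rows downward; lengths in m; the calibration is good to about 2 mm. The wrist camera is an equidistant fisheye: a pixel r from the principal point sees the ray r / f radians off the axis. A picture is of the moment at which its call begins: read the wrist's pose just before it. camera_params takes no time and is no camera call.
A pose or a line that the arm cannot do raises ctrl.MotionError and nothing moves.
- ctrl.sign_off(): hands the job in, once; it reports no verdict.
Readings, each from a call of its own:
- ctrl.current_t(): time.
- ctrl.current_q(): joint angles.
- ctrl.current_dq(): joint speeds.
- ctrl.current_effort(): joint torques, N m.
- ctrl.current_tool_pos(): TCP position.
- ctrl.current_eef_rot(): TCP orientation.
- ctrl.current_contact_force(): force on the tool from outside, world axes, zero at the start.
- ctrl.current_wrist_torque(): the same for the moment, N m.
- ctrl.current_grip_width(): opening from 0.0 (shut) to 1.0 (fully open).
Only numpy, scipy, OpenCV 4.12 (cv2) and the standard library are available. Lean on these libraries where they do the work, as an engineer would, in place of code of your own. Each camera call takes 0.05 s, during which the arm holds its last target.

## Working session

There is one attempt and no reset: what is moved stays moved. The work goes in short steps, each a Python script; the robot and the scene stay as the last script left them, time stands still between calls to the robot, and variables do not carry over. Pictures are saved under pics/ and viewed, and the job is handed in when it is done.

```bash
ls; mkdir -p pics
python3 - <<'E'
from bench import ctrl
import cv2, numpy as np
np.set_printoptions(precision=4,suppress=True)
print(ctrl.current_t(), ctrl.current_tool_pos(), ctrl.current_eef_rot())
for n in ("scene","top","wrist"):
    im=ctrl.read_camera(n); cv2.imwrite(f"pics/{n}0.png",im); print(n,ctrl.camera_params(n))
E
```

```text
pics
0.0 [ 0.155  -0.6051  0.2133] [[ 0.2481 -0.0002  0.9687]
 [-0.9687  0.0012  0.2481]
 [-0.0012 -1.      0.0001]]
scene {'fx': 437.9800609505401, 'fy': 437.9800609505401, 'cx': 324.0612177366242, 'cy': 243.4370512342914, 'pose': array([[-0.4395, -0.7535,  0.489 ,  1.0581],
       [ 0.8981, -0.3767,  0.2268,  0.312 ],
       [ 0.0134,  0.5388,  0.8423,  0.9405],
       [ 0.    ,  0.    ,  0.    ,  1.    ]])}
top {'fx': 573.9375033118795, 'fy': 573.9375033118795, 'cx': 319.44408703220563, 'cy': 244.94390081755566, 'pose': array([[ 0.0122,  0.9948, -0.1014,  0.4204],
       [-0.9999,  0.0133,  0.0103,  0.1001],
       [ 0.0116,  0.1012,  0.9948,  1.3669],
       [ 0.    ,  0.    ,  0.    ,  1.    ]])}
wrist {'fx': 371.64829954431775, 'fy': 371.64829954431775, 'cx': 317.0172291257982, 'cy': 240.06790503128394, 'T_tool_cam': array([[ 1.    ,  0.0003, -0.0015, -0.0006],
       [-0.0015,  0.2648, -0.9643, -0.171 ],
       [ 0.0002,  0.9643,  0.2648,  0.0742],
       [ 0.    ,  0.    ,  0.    ,  1.    ]])}
```

View pics/scene0.png

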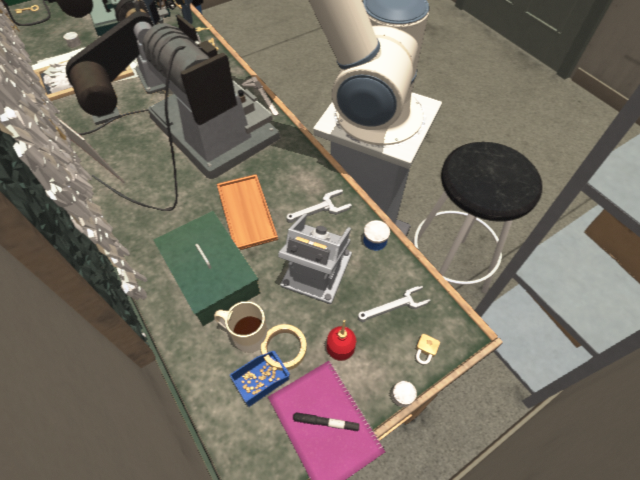

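View pics/top0.png

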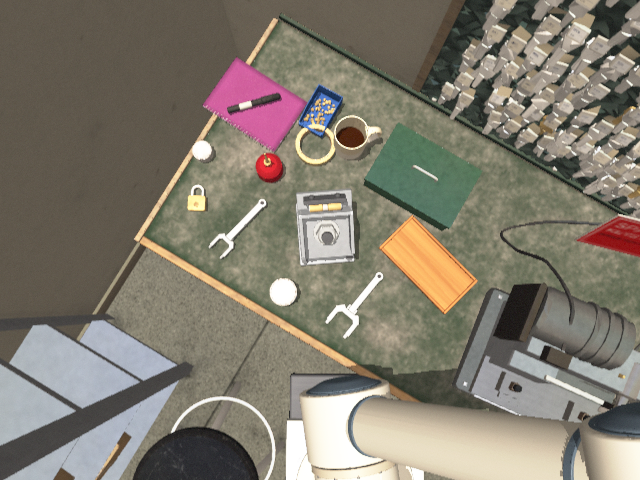

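View pics/wrist0.png

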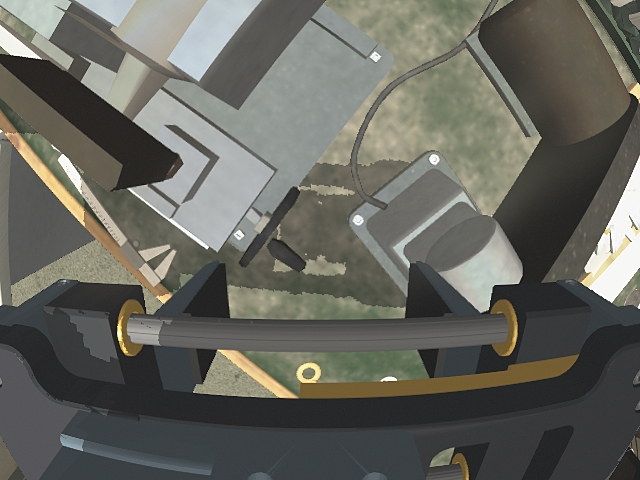

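The top view shows the two spanners: one with a wide jaw at about px (343,322), close to the robot, and a narrower one at (222,243). The vice is at (327,235) with its nut at (327,234), and the tray is at (428,263). Next I'll segment and measure them.

```bash
cat > h.py <<'E'
import numpy as np, cv2
np.set_printoptions(precision=4,suppress=True)
P={'scene':dict(f=437.98006,cx=324.06122,cy=243.43705,pose=np.array([[-0.4395,-0.7535,0.489,1.0581],[0.8981,-0.3767,0.2268,0.312],[0.0134,0.5388,0.8423,0.9405]])),
'top':None}
from bench import ctrl
def prm(n):
    p=ctrl.camera_params(n); return p
def ray(n,uv):
    p=prm(n); uv=np.atleast_2d(np.asarray(uv,float))
    d=np.c_[(uv[:,0]-p['cx'])/p['fx'],-(uv[:,1]-p['cy'])/p['fy'],-np.ones(len(uv))]
    R=p['pose'][:3,:3]; return p['pose'][:3,3], d@R.T
def onz(n,uv,z):
    o,d=ray(n,uv); return o+d*((z-o[2])/d[:,2])[:,None]
def onplane(n,uv,p0,nn):
    o,d=ray(n,uv); return o+d*(((p0-o)@nn)/(d@nn))[:,None]
def proj(n,X):
    p=prm(n); X=np.atleast_2d(X); c=(X-p['pose'][:3,3])@p['pose'][:3,:3]
    return np.c_[p['cx']+p['fx']*c[:,0]/-c[:,2], p['cy']-p['fy']*c[:,1]/-c[:,2]]
E
python3 - <<'E'
import cv2
im=cv2.imread('pics/top0.png')
c=im[180:350,190:390]; cv2.imwrite('pics/topc.png',cv2.resize(c,None,fx=4,fy=3.5 and 4,interpolation=cv2.INTER_CUBIC)[:600])
cv2.imwrite('pics/vicec.png',cv2.resize(im[180:280,280:370],None,fx=6,fy=6,interpolation=cv2.INTER_CUBIC))
im=cv2.imread('pics/scene0.png')
cv2.imwrite('pics/scc.png',cv2.resize(im[170:310,250:390],None,fx=4,fy=4,interpolation=cv2.INTER_CUBIC))
E
```

```text
(no output)
```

View pics/vicec.png

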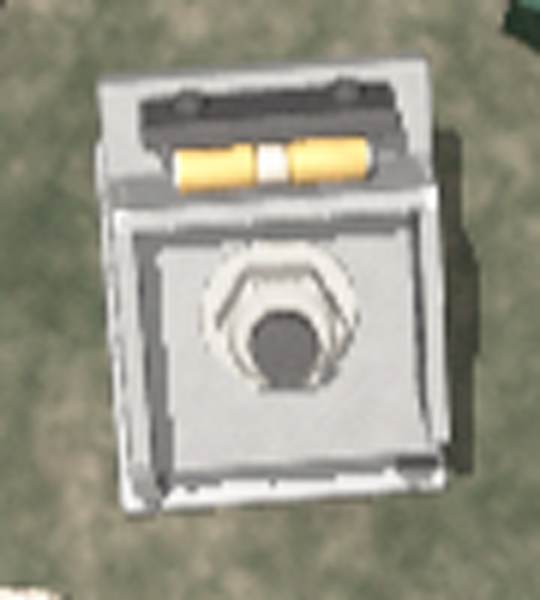

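View pics/topc.png

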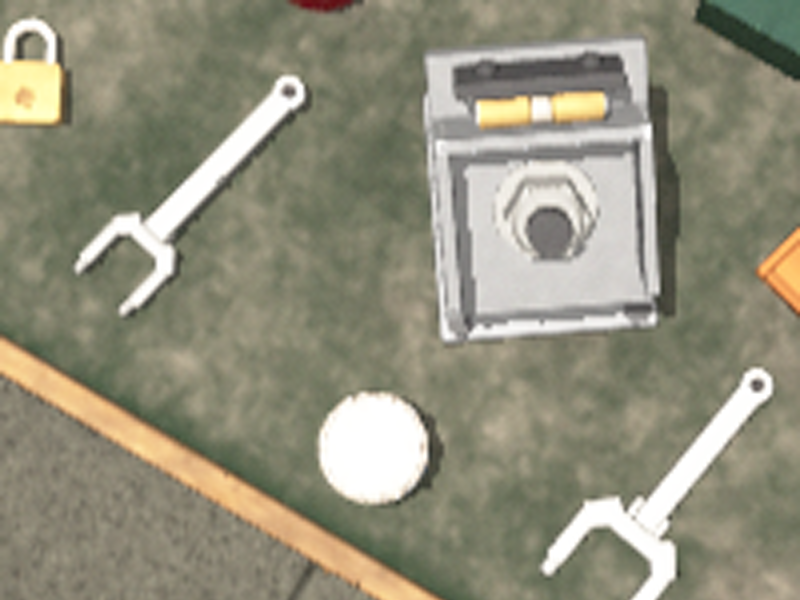

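View pics/scc.png

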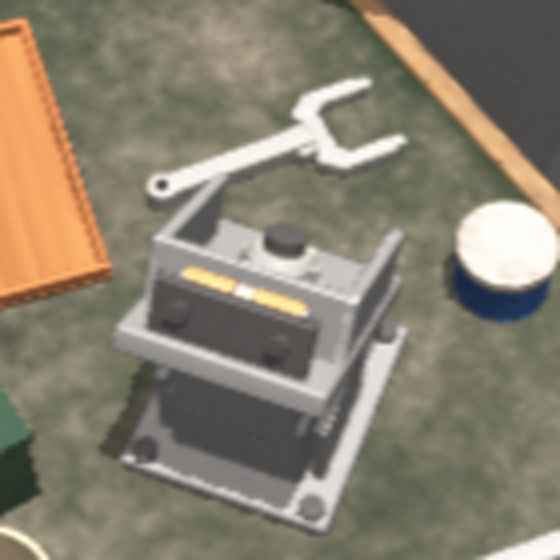

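Run:
```python
from h import *
im=cv2.imread('pics/top0.png'); hsv=cv2.cvtColor(im,cv2.COLOR_BGR2HSV)
def comps(mask,amin=150):
    cs,_=cv2.findContours(mask.astype(np.uint8),cv2.RETR_EXTERNAL,cv2.CHAIN_APPROX_NONE)
    return [c for c in cs if cv2.contourArea(c)>amin]
w=((hsv[...,2]>200)&(hsv[...,1]<45)); w[:, 450:]=0; w[:180]=0; w[345:]=0
for c in comps(w):
    pts=c[:,0,:].astype(float); print('white',cv2.contourArea(c),pts.mean(0),pts.min(0),pts.max(0))
o=((hsv[...,0]>5)&(hsv[...,0]<22)&(hsv[...,1]>120)&(hsv[...,2]>120)); o[:, :370]=0; o[:205]=0;o[320:]=0;o[:,490:]=0
for c in comps(o,2000):
    r=cv2.minAreaRect(c); b=cv2.boxPoints(r); print('tray',r); X=onz('top',b,0.016); print(X, X.mean(0), np.linalg.norm(np.diff(X,axis=0),axis=1))
```

```text
white 555.5 [282.5455 291.4156] [270. 278.] [296. 305.]
white 566.5 [353.5079 306.7225] [326. 272.] [382. 337.]
white 1401.5 [328.1192 238.1854] [306. 219.] [350. 257.]
white 234.5 [320.4307 231.059 ] [298. 211.] [354. 264.]
white 409.5 [234.9686 230.327 ] [209. 199.] [265. 257.]
tray ((427.75006103515625, 264.2500305175781), (93.33808135986328, 47.37614822387695), 45.0)
[[ 0.5527 -0.0526  0.016 ]
 [ 0.634  -0.1324  0.016 ]
 [ 0.4788 -0.2877  0.016 ]
 [ 0.3994 -0.2077  0.016 ]] [ 0.5162 -0.1701  0.016 ] [0.1139 0.2196 0.1127]
```

```bash
python3 - <<'E'
from h import *
im=cv2.imread('pics/top0.png'); hsv=cv2.cvtColor(im,cv2.COLOR_BGR2HSV)
for (x0,x1,y0,y1,name) in [(322,388,268,342,'big'),(205,270,195,262,'small')]:
    m=np.zeros(im.shape[:2],bool); m[y0:y1,x0:x1]=((hsv[...,2]>190)&(hsv[...,1]<60))[y0:y1,x0:x1]
    n,l,s,c=cv2.connectedComponentsWithStats(m.astype(np.uint8)); k=1+np.argmax(s[1:,4]); v,u=np.nonzero(l==k)
    X=onz('top',np.c_[u,v],0.016)[:,:2]
    mu=X.mean(0); d=np.linalg.svd(X-mu)[2][0]
    if d@np.array([-1,0])<0: d=-d
    # refine axis with handle part only (last from tail)
    for it in range(5):
        e=np.array([-d[1],d[0]]); t=(X-mu)@d; s_=(X-mu)@e; t0=t.min()
        h=(t>t0+0.012)&(t<t0+0.095)
        # bin medians of mid-line
        b=np.linspace(t0+0.012,t0+0.095,12); mid=[(s_[(t>=a)&(t<bb)].min()+s_[(t>=a)&(t<bb)].max())/2 for a,bb in zip(b,b[1:])]
        p=np.polyfit((b[1:]+b[:-1])/2,mid,1); mu=mu+e*p[1]; ang=np.arctan(p[0]); d=d*np.cos(ang)+e*np.sin(ang)
    e=np.array([-d[1],d[0]]); t=(X-mu)@d; s_=(X-mu)@e
    wd=[np.ptp(s_[(t>=a)&(t<bb)]) for a,bb in zip(b,b[1:])]
    head=t>t.min()+0.115
    print(name,'len',np.ptp(t),'headw',s_[head].min(),s_[head].max(),'handle w',np.mean(wd),'yaw',np.degrees(np.arctan2(d[1],d[0])))
    org=mu+d*(t.min()+0.086); org2=mu+d*(t.max()-0.089); print(' origin',org,org2)
    for q in(-.035,.07,-.08): print(q,org+d*q)
E
for z in 0; do python3 - <<'E'
from h import *
# rough slope point from stud top in two views
o1,d1=ray('top',[[280+286/6.,180+346/6.]]); o2,d2=ray('scene',[[250+286/4,170+238/4]])
d1=d1[0];d2=d2[0]
A=np.c_[d1,-d2]; s=np.linalg.lstsq(A,o2-o1,rcond=None)[0]; print(o1+d1*s[0],o2+d2*s[1])
E
done
```

```text
big len 0.17296646807908878 headw -0.0340361223139855 0.033596497246653055 handle w 0.01435520750199098 yaw 140.91767582928858
 origin [ 0.4269 -0.006 ] [ 0.4284 -0.0073]
-0.035 [ 0.454  -0.0281]
0.07 [0.3725 0.0381]
-0.08 [ 0.489  -0.0565]
small len 0.17261989685969015 headw -0.022500795598496267 0.02473483801769234 handle w 0.013154754925455385 yaw 137.09359604584807
 origin [0.6017 0.2763] [0.6035 0.2747]
-0.035 [0.6274 0.2525]
0.07 [0.5505 0.324 ]
-0.08 [0.6603 0.2219]
[0.5619 0.0698 0.136 ] [0.5603 0.0741 0.1357]
```

```bash
cat >> h.py <<'E'
def vice_frames(vx,vy,yaw):
    c,s=np.cos(yaw),np.sin(yaw); Rv=np.array([[c,-s,0],[s,c,0],[0,0,1]])
    n=Rv@[-.5,0,.866025]; up=Rv@[.866025,0,.5]; ac=Rv@[0,1,0]
    S=np.array([vx,vy,0])+np.array([0,0,.110]); return S,n,up,ac
def tool_at(V,a,h,r=0.105,dx=0,dy=0,goff=0.0):
    """TCP pose so that grasp spot is r from nut axis along handle with angle a (rad), TCP height h above table along n."""
    S,n,up,ac=V
    # handle direction: straight downhill rotated by a towards +y
    hd=-up*np.cos(a)+ac*np.sin(a)
    zt=-hd; yt=-n; xt=np.cross(yt,zt)
    return S+hd*r+n*h+up*dx+ac*dy, np.c_[xt,yt,zt]
def down(yaw):
    z=np.array([np.cos(yaw),np.sin(yaw),0]); y=np.array([0,0,-1.]); return np.c_[np.cross(y,z),y,z]
E
python3 - <<'E'
from h import *
V=vice_frames(0.58,0.072,np.radians(0))
S,n,up,ac=V
print('pick',ctrl.ik([0.454,-0.0281,0.004],down(np.radians(140.9))),ctrl.ik([0.454,-0.0281,0.15],down(np.radians(140.9))))
for a in(-.75,-.4,0,.4,.75):
    for h in (0.0,.06,.1):
        p,R=tool_at(V,a,h); print(a,h,p,ctrl.ik(p,R))
for y in(45,-135): print('tray',ctrl.ik([0.516,-0.17,0.02],down(np.radians(y))))
E
```

```text
pick [-11.0707  35.2019 112.3256  -0.      32.4725 -61.9707] [-11.0707  19.764  104.8948  -0.      55.3412 -61.9707]
-0.75 0.0 [0.5135 0.0004 0.0716] [ -10.1098   29.2912  127.9707  143.6457    8.5146 -105.6982]
-0.75 0.06 [0.4835 0.0004 0.1235] None
-0.75 0.1 [0.4635 0.0004 0.1582] [-11.8945  13.0185 128.5707  33.6732  10.7117   3.4803]
-0.4 0.0 [0.4962 0.0311 0.0616] [  -5.1315   30.8405  130.6972  167.2796   11.7181 -104.9016]
-0.4 0.06 [0.4662 0.0311 0.1136] None
-0.4 0.1 [0.4462 0.0311 0.1482] None
0 0.0 [0.4891 0.072  0.0575] [  2.2621  31.5874 130.972  185.1948  12.5901 -93.1112]
0 0.06 [0.4591 0.072  0.1095] None
0 0.1 [0.4391 0.072  0.1441] None
0.4 0.0 [0.4962 0.1129 0.0616] [  9.3181  30.9841 128.1514 207.9463   9.9477 -86.5827]
0.4 0.06 [0.4662 0.1129 0.1136] None
0.4 0.1 [0.4462 0.1129 0.1482] [ 10.9425  14.9362 128.7542 -38.9955   8.6751 161.097 ]
0.75 0.0 [0.5135 0.1436 0.0716] [  13.7065   29.9037  123.8827  245.7927    7.4636 -100.7114]
0.75 0.06 [0.4835 0.1436 0.1235] [  14.9292   21.1497  124.6691  -56.0035    8.9383 -158.3479]
0.75 0.1 [0.4635 0.1436 0.1582] None
tray [-24.5331  37.1391  99.265   -0.      43.596   20.4669]
tray [ -24.5331   37.1391   99.265    -0.       43.596  -159.5331]
```

```bash
cat >> h.py <<'E'
def lean(R,deg):
    """lean gripper body toward tool +z (the jaw side) by deg, about tool x"""
    t=np.radians(deg); c,s=np.cos(t),np.sin(t)
    # new y = y*c - z*s (points down and away from the jaw)
    return np.c_[R[:,0], R[:,1]*c-R[:,2]*s, R[:,2]*c+R[:,1]*s]
E
python3 - <<'E'
from h import *
V=vice_frames(0.58,0.072,np.radians(0))
for r in (.105,.115):
  for L in (-25,-15,10,15,20,25,30):
    row=[]
    for a in(-.75,-.4,0,.4,.75):
      for h in (0.01,.04):
        p,R=tool_at(V,a,h,r); q=ctrl.ik(p,lean(R,L)); row.append('None' if q is None else '%d/%d/%d'%(q[3],q[4],q[5]))
    print(r,L,' '.join(row))
E
```

```text
0.105 -25 128/55/-123 124/52/-119 None None None None 213/64/-67 215/61/-68 243/45/-75 248/44/-79
0.105 -15 134/37/-113 128/34/-107 159/52/-110 157/48/-108 182/56/-89 182/52/-89 208/42/-75 212/38/-78 239/31/-81 246/29/-88
0.105 10 -31/11/76 -23/14/67 -19/10/86 -14/14/80 -3/10/95 -2/14/94 11/10/105 8/14/108 23/11/115 17/14/122
0.105 15 -32/19/79 -27/22/74 -17/20/85 -15/23/82 -1/20/93 -1/23/92 15/19/100 12/23/102 29/18/106 25/21/111
0.105 20 -31/27/80 -28/30/77 -17/28/85 -15/31/84 0/28/92 0/32/92 16/28/98 14/31/100 31/26/102 28/29/106
0.105 25 -31/35/81 -29/38/79 -16/36/86 -15/39/85 0/37/91 0/40/91 16/35/96 15/38/98 32/33/100 29/36/102
0.105 30 -31/43/82 -29/45/80 -16/44/86 -15/47/85 0/44/91 0/47/91 16/43/96 15/46/97 32/40/98 30/43/100
0.115 -25 127/55/-125 123/53/-121 None None None None 214/66/-65 216/63/-66 244/46/-74 249/45/-79
0.115 -15 134/38/-115 128/35/-109 159/56/-112 157/52/-110 182/61/-88 182/57/-89 208/44/-73 212/40/-76 239/32/-80 246/30/-86
0.115 10 -34/9/77 -24/12/67 -22/9/87 -15/12/81 -4/8/96 -3/12/95 12/9/105 8/12/109 23/9/116 16/13/123
0.115 15 -33/18/79 -28/21/74 -18/18/86 -16/21/83 -1/18/93 -1/22/93 15/18/100 13/21/103 30/17/106 25/20/112
0.115 20 -33/26/81 -29/29/77 -17/27/86 -16/30/84 0/27/92 0/30/92 16/26/98 14/29/100 32/25/102 28/28/106
0.115 25 -32/34/82 -30/36/79 -17/35/86 -16/38/85 0/35/91 0/38/91 16/34/96 15/37/98 32/32/100 30/35/102
0.115 30 -31/41/83 -30/44/81 -16/43/86 -15/45/85 0/43/91 0/46/91 16/42/95 16/44/97 32/39/98 31/42/100
```

```bash
python3 - <<'E'
from h import *
def tri(a,b):
    o1,d1=ray('top',[a]); o2,d2=ray('scene',[b]); A=np.c_[d1[0],-d2[0]]; s=np.linalg.lstsq(A,o2-o1,rcond=None)[0]; return (o1+d1[0]*s[0],o2+d2[0]*s[1])
print('box',tri((522,316),(210,88)))
print('cyl',tri((590,320),(95,90)))
q=np.array(ctrl.current_q()); print(q)
for z in(.21,.35,.45,.55):
    for xy in ((.155,-.605),(.45,.0)): print(z,xy,ctrl.ik([*xy,z],down(np.radians(14))))
E
python3 - <<'E'
import cv2
im=cv2.imread('pics/scene0.png'); cv2.imwrite('pics/s_l.png',cv2.resize(im[0:270,60:420],None,fx=2.2,fy=2.2))
E
```

```text
box (array([ 0.4013, -0.2986,  0.2705]), array([ 0.4004, -0.2969,  0.2699]))
cyl (array([ 0.3934, -0.4693,  0.1859]), array([ 0.4986, -0.5741,  0.234 ]))
[-81.1025  28.3083  77.1182   0.0001  74.6273  -5.473 ]
0.21 (0.155, -0.605) [-81.1061  28.447   77.4496  -0.      74.1034  -5.1061]
0.21 (0.45, 0.0) [ -7.6109  14.5202 100.9358  -0.      64.544   68.3891]
0.35 (0.155, -0.605) [-81.1061  22.9927  64.8469  -0.      92.1604  -5.1061]
0.35 (0.45, 0.0) [-7.6109  6.888  87.4182 -0.     85.6938 68.3891]
0.45 (0.155, -0.605) [-81.1061  21.6016  52.6044  -0.     105.7941  -5.1061]
0.45 (0.45, 0.0) [ -7.6109   4.5116  75.421   -0.     100.0674  68.3891]
0.55 (0.155, -0.605) [-81.1061  22.794   36.3602  -0.     120.8458  -5.1061]
0.55 (0.45, 0.0) [ -7.6109   4.5387  61.1036  -0.     114.3577  68.3891]
```

View pics/s_l.png

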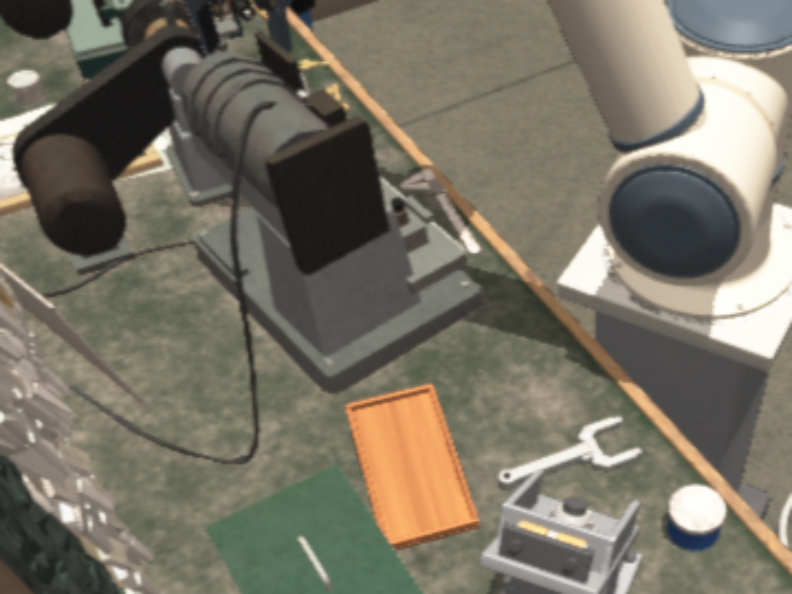

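Run:
```python
from h import *
def tri(a,b):
    o1,d1=ray('top',[a]); o2,d2=ray('scene',[b]); A=np.c_[d1[0],-d2[0]]; s=np.linalg.lstsq(A,o2-o1,rcond=None)[0]; return (o1+d1[0]*s[0],o2+d2[0]*s[1])
print('greenbox',tri((425,172),(202,254)))
t=ctrl.current_t()
q=ctrl.ik([.155,-.605,.45],down(np.radians(14))); ctrl.movej(list(q)); print(ctrl.current_t()-t)
q=ctrl.ik([.45,.0,.45],down(0)); ctrl.movej(list(q)); print(ctrl.current_t()-t)
ctrl.goto([.45,.072,.20],down(0)); print(ctrl.current_t()-t)
print(ctrl.current_tool_pos(),ctrl.current_eef_rot())
R=np.array(ctrl.current_eef_rot());p=np.array(ctrl.current_tool_pos())
im=ctrl.read_camera('wrist'); cv2.imwrite('pics/w1.png',im); np.savez('pics/w1.npz',R=R,p=p)
```

```text
greenbox (array([ 0.718 , -0.1489,  0.0995]), array([ 0.7167, -0.1465,  0.0987]))
0.9332999999999999
3.325
4.3416999999999994
[0.4511 0.0717 0.2009] [[-0.0003  0.0017  1.    ]
 [-1.     -0.     -0.0003]
 [ 0.     -1.      0.0017]]
```

View pics/w1.png

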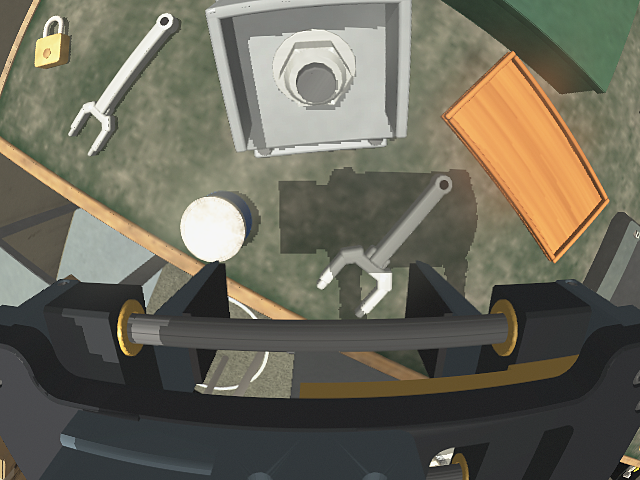

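The wrist view shows the nut at about px (314,72), the stud at (316,84) and the vice walls around them. The large spanner is at (375,245). I'll zoom in on the vice.

Run:
```python
import cv2
im=cv2.imread('pics/w1.png')
cv2.imwrite('pics/w1z.png',cv2.resize(im[0:165,200:420],None,fx=3.6,fy=3.6,interpolation=cv2.INTER_CUBIC))
cv2.imwrite('pics/w1n.png',cv2.resize(im[20:120,260:370],None,fx=6,fy=6,interpolation=cv2.INTER_CUBIC))
```

```text
(no output)
```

View pics/w1z.png

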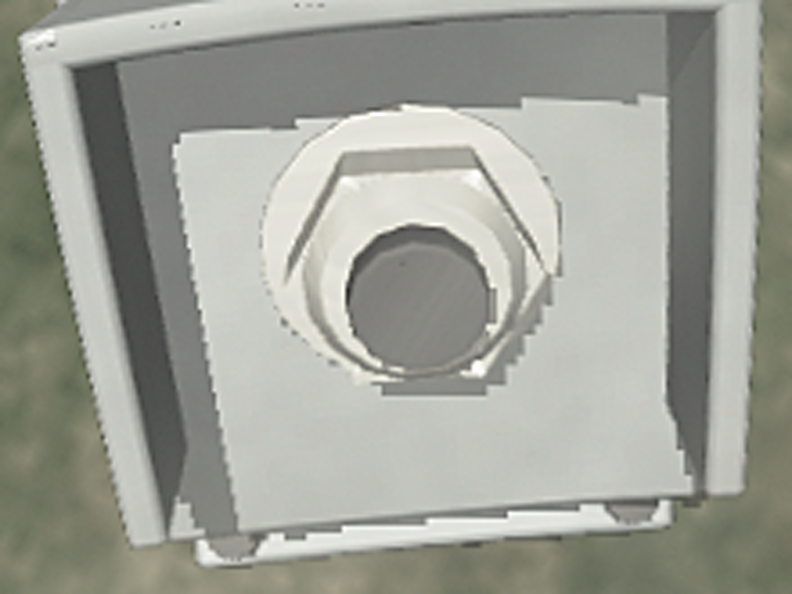

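View pics/w1n.png

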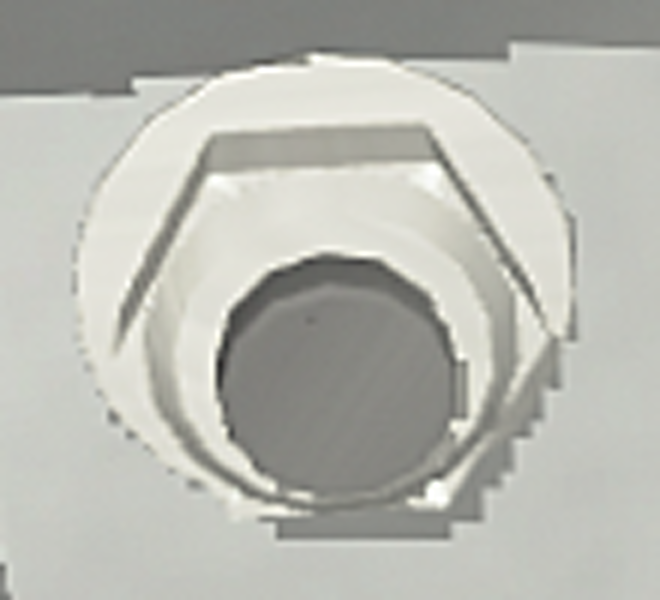

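```bash
cat >> h.py <<'E'
def wproj(X,p,R):
    c=prm('wrist'); T=c['T_tool_cam']; X=np.atleast_2d(X)
    t=(X-p)@R; q=(t-T[:3,3])@T[:3,:3]; q=q*[1,-1,-1]
    rr=np.hypot(q[:,0],q[:,1]); th=np.arctan2(rr,q[:,2])
    return np.c_[c['cx']+c['fx']*th*q[:,0]/rr, c['cy']+c['fy']*th*q[:,1]/rr]
def wray(uv,p,R):
    c=prm('wrist'); T=c['T_tool_cam']; uv=np.atleast_2d(np.asarray(uv,float))
    x=(uv[:,0]-c['cx'])/c['fx']; y=(uv[:,1]-c['cy'])/c['fy']; th=np.hypot(x,y)
    d=np.c_[np.sin(th)*x/th,np.sin(th)*y/th,np.cos(th)]*[1,-1,-1]
    return p+R@T[:3,3], d@T[:3,:3].T@R.T
def wplane(uv,p,R,p0,nn):
    o,d=wray(uv,p,R); return o+d*(((p0-o)@nn)/(d@nn))[:,None]
E
python3 - <<'E'
from h import *
from scipy.optimize import least_squares
z=np.load('pics/w1.npz'); p,R=z['p'],z['R']
f=lambda l:[(a/6+260,b/6+20) for a,b in l]
g=lambda l:[(a/3.6+200,b/3.6) for a,b in l]
nut=f([(212,135),(425,125),(553,335),(115,352)])
wall=g([(165,543),(707,495),(75,65),(716,10)])
wl=np.array([[-.041,.05,.039],[-.041,-.05,.039],[.05,.05,.039],[.05,-.05,.039]])
uv=np.array(list(nut)+list(wall))
def model(v,full=True):
    S,n,up,ac=vice_frames(v[0],v[1],v[2]); rc=.041/np.sqrt(3)
    ang=v[3]+np.radians([30,-30,-90,90])   # from uphill towards +y
    N=[S+up*rc*np.cos(a)+ac*rc*np.sin(a)+n*.003 for a in ang]
    W=[S+up*w[0]+ac*w[1]+n*w[2] for w in wl]
    return wproj(np.array(N+W),p,R)
for sel in (slice(0,4),slice(4,8),slice(0,8)):
    r=least_squares(lambda v:(model(v)-uv)[sel].ravel(),[.58,.072,0,0]); print(r.x[:2],np.degrees(r.x[2:]),np.round(r.fun,1))
# check with top view
v=r.x; S,n,up,ac=vice_frames(*v[:3]); print('stud top proj in top cam',proj('top',S+n*.036),'seen',280+286/6.,180+346/6.,'scene',proj('scene',S+n*.036),250+286/4,170+238/4)
E
```

```text
[0.5744 0.0729] [-5.4781  8.1402] [ 0.2  3.7  0.3  3.7 -2.5 -3.7  1.9 -3.8]
[0.5785 0.0738] [5.0684 0.    ] [ 1.2 -0.2 -0.9  0.4 -0.5 -0.1  0.2 -0.1]
[0.5767 0.0736] [ 5.0586 -2.3346] [ 0.2  0.6  0.4  0.6 -3.3 -7.   1.  -6.5  1.5  2.4 -0.6  3.1 -0.2  2.7
  0.7  2.8]
stud top proj in top cam [[326.699  238.8417]] seen 327.6666666666667 237.66666666666666 scene [[320.9792 227.2281]] 321.5 229.5
```

```bash
cat > ov.py <<'E'
from h import *
def draw(img,p,R,v,nutang,x0,y0,x1,y1,s,out):
    S,n,up,ac=vice_frames(*v); big=cv2.resize(img[y0:y1,x0:x1],None,fx=s,fy=s,interpolation=cv2.INTER_CUBIC)
    def pl(P,col,close=True):
        u=(wproj(np.array(P),p,R)-[x0-.5,y0-.5])*s; cv2.polylines(big,[np.round(u).astype(np.int32)],close,col,1,cv2.LINE_AA)
    for h,col in((.003,(0,0,255)),(.020,(0,255,0))):
        pl([S+n*h+.041/3**.5*(up*np.cos(a)+ac*np.sin(a)) for a in nutang+np.radians(np.arange(30,390,60))],col)
    for r,h,col in((.029,.003,(255,0,255)),(.0125,.036,(255,0,0)),(.029,.0,(0,255,255))):
        pl([S+n*h+r*(up*np.cos(a)+ac*np.sin(a)) for a in np.linspace(0,6.28,60)],col)
    pl([S+n*.039+up*a+ac*b for a,b in((-.041,.05),(.05,.05),(.05,-.05),(-.041,-.05))],(255,255,0),False)
    pl([S+up*a+ac*b for a,b in((-.064,.05),(.05,.05),(.05,-.05),(-.064,-.05))],(0,128,255),True)
    cv2.imwrite(out,big)
E
python3 - <<'E'
from ov import *
z=np.load('pics/w1.npz'); 
draw(cv2.imread('pics/w1.png'),z['p'],z['R'],(.5785,.0738,np.radians(5.07)),np.radians(-2),200,0,420,165,3.6,'pics/ov1.png')
E
```

View pics/ov1.png

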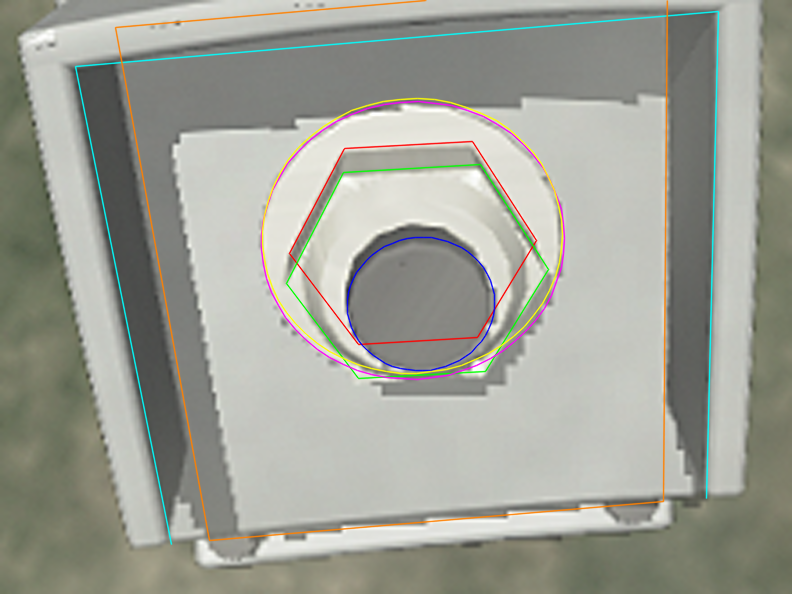

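```bash
cat >> h.py <<'E'
VP=(.5785,.0738,np.radians(5.07)); LEAN=20.; ZT=.007; V=vice_frames(*VP)
E
python3 - <<'E'
from h import *
for L in(20,15,10):
  for z in(.007,.1,.2): print(L,z,ctrl.ik([.454,-.0281,z],lean(down(np.radians(140.9)),L)))
for a,h in((-.49,.08),(-.49,.05),(-.49,.013),(0,.013),(.75,.013),(.75,.04)):
    p,R=tool_at(V,a,h); print(a,h,p,ctrl.ik(p,lean(R,20)))
for y in(45,-135):
  for z in(.014,.15): print(y,ctrl.ik(np.array([.516,-.17,z])-.035*np.array([np.cos(np.radians(y)),np.sin(np.radians(y)),0]),lean(down(np.radians(y)),20)))
E
```

```text
20 0.007 None
20 0.1 [ -1.8532  21.9794 121.3068 -31.0739  23.6448 -25.5552]
20 0.2 [ -1.8532  10.2052 113.7646 -18.2658  41.3356 -40.5362]
15 0.007 [ -4.5245  34.6294 122.5372 -39.461   13.3619 -17.6552]
15 0.1 [ -4.5245  21.844  118.0293 -17.7236  28.8471 -40.708 ]
15 0.2 [ -4.5245  11.0073 110.579  -11.6686  46.5698 -48.2662]
10 0.007 [ -6.9458  34.1187 119.1698 -16.5323  18.9518 -42.5583]
10 0.1 [ -6.9458  22.2811 114.7174  -9.3034  34.866  -50.5844]
10 0.2 [ -6.9458  12.228  107.4076  -6.7289  52.0661 -54.0912]
-0.49 0.08 [0.4631 0.014  0.133 ] [  0.6541  18.3223 115.1347 -14.746   34.5717  71.2455]
-0.49 0.05 [0.478  0.0153 0.107 ] [  0.8193  22.2081 114.9229 -16.3289  31.0627  73.2678]
-0.49 0.013 [0.4965 0.0169 0.0749] [  1.0067  26.9426 114.2674 -18.5938  27.2074  76.0215]
0 0.013 [0.4814 0.0652 0.0688] [  0.0242  26.8883 114.068    1.7999  29.0937  83.4575]
0.75 0.013 [0.4994 0.1386 0.0828] [ -1.4763  26.9443 114.7197  32.6834  28.8395  95.3165]
0.75 0.04 [0.486  0.1374 0.1062] [ -1.6952  23.4749 115.2444  30.0789  31.4272  98.1327]
45 [-16.579   41.7682  93.5826 -21.1829  56.3498  42.0573]
45 [-16.579   30.6251  88.2284 -18.4503  71.8869  35.8595]
-135 [-33.552   38.4684 104.7507  33.4054  37.5073 164.544 ]
-135 None
```

```bash
sed -i 's/LEAN=20.; ZT=.007/LEAN=15.; ZT=.0065/' h.py
python3 - <<'E'
from h import *
z=np.load('pics/w1.npz'); p,R=z['p'],z['R']
im=cv2.imread('pics/w1.png'); y=np.radians(140.9); d=np.array([np.cos(y),np.sin(y),0]); e=np.array([-d[1],d[0],0]); o=np.array([.4275,-.0065,0])
s=3; x0,y0=300,160; big=cv2.resize(im[160:330,300:480],None,fx=s,fy=s,interpolation=cv2.INTER_CUBIC)
def pl(P,col):
    u=(wproj(np.array([o+d*a+e*b+[0,0,c] for a,b,c in P]),p,R)-[x0-.5,y0-.5])*s; cv2.polylines(big,[np.round(u).astype(np.int32)],False,col,1,cv2.LINE_AA)
for c,col in((.018,(0,0,255)),):
    pl([(-.076,-.008,c),(.018,-.008,c),(.018,.008,c),(-.076,.008,c)],col)
pl([(.089,-.034,.014),(.089,.034,.014)],(0,255,0)); pl([(.018,-.034,.014),(.018,.034,.014)],(0,255,0))
pl([(.089,.0219,.014),(.044,.0219,.014),(.044,-.0219,.014),(.089,-.0219,.014)],(255,0,0))
cv2.imwrite('pics/sp1.png',big)
E
```

```text
(no output)
```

View pics/sp1.png

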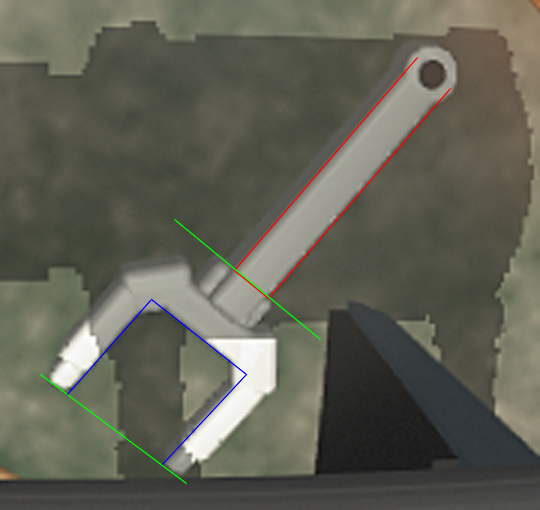

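Run:
```python
from h import *
t=ctrl.current_t
t0=t(); Rp=lean(down(np.radians(140.9)),LEAN)
ctrl.goto([.454,-.0285,.16],Rp); print('goto',t()-t0)
ctrl.command_gripper(0.5); print(t()-t0)
print(ctrl.move_l([.454,-.0285,.03],vel=.15)); print(t()-t0)
print(ctrl.move_l([.454,-.0285,ZT],vel=.04,contact_N=15)); print(t()-t0,ctrl.current_tool_pos())
ctrl.command_gripper(0.0); print(t()-t0,ctrl.current_grip_width(), ctrl.current_contact_force())
ctrl.move_l([.454,-.0285,.06],vel=.1); print(t()-t0, ctrl.current_contact_force(),ctrl.current_wrist_torque(),ctrl.current_grip_width())
R=np.array(ctrl.current_eef_rot());p=np.array(ctrl.current_tool_pos())
im=ctrl.read_camera('wrist'); cv2.imwrite('pics/w2.png',im); np.savez('pics/w2.npz',R=R,p=p)
print(t())
```

```text
goto 2.1416000000000004
2.9666000000000006
False
3.9833000000000007
False
4.7250000000000005 [ 0.4541 -0.0285  0.0068]
5.2916 0.17076066667563056 [-0.0678  0.8666  3.8596]
5.9750000000000005 [-0.7775 -0.4239 -3.2491] [0.1893 0.0009 0.0473] 0.1728806907024096
10.5667
```

View pics/w2.png

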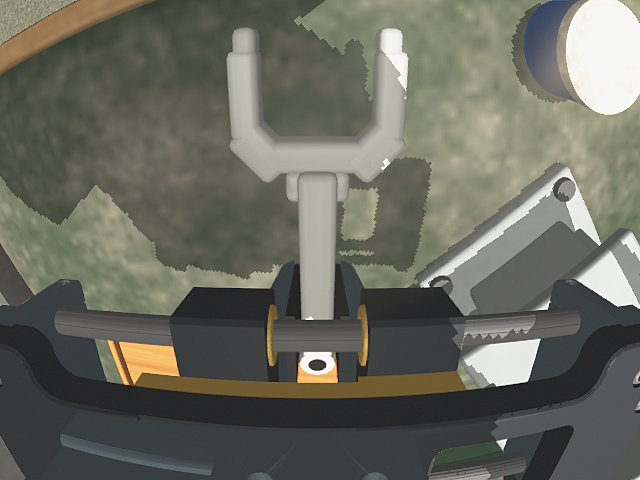

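```bash
cat >> h.py <<'E'
def spanner_in_tool(gx=-.035,zt=None,L=None,dpitch=0.):
    """return (R_ts, p_ts): spanner frame in tool frame for nominal grasp"""
    zt=ZT if zt is None else zt; L=LEAN if L is None else L
    Rt=lean(np.c_[[0,-1,0],[0,0,-1],[1,0,0]].astype(float),L) # tool axes in spanner frame (x toward jaw = tool z)
    Rts=Rt.T; pts=-Rts@np.array([gx,0,zt]); return Rts,pts
def draw_sp(img,p,R,Rts,pts,out,s=1.5,crop=(170,0,480,400)):
    x0,y0,x1,y1=crop; big=cv2.resize(img[y0:y1,x0:x1],None,fx=s,fy=s,interpolation=cv2.INTER_CUBIC)
    def pl(P,col):
        W=(np.array(P)@Rts.T+pts)@R.T+p
        u=(wproj(W,p,R)-[x0-.5,y0-.5])*s; cv2.polylines(big,[np.round(u).astype(np.int32)],False,col,1,cv2.LINE_AA)
    c=.018; pl([(-.086,-.008,c),(.018,-.008,c),(.018,.008,c),(-.086,.008,c)],(0,0,255))
    c=.014; pl([(.089,-.034,c),(.089,.034,c)],(0,255,0)); pl([(.018,-.034,c),(.018,.034,c)],(0,255,0))
    pl([(.089,.0219,c),(.044,.0219,c),(.044,-.0219,c),(.089,-.0219,c)],(255,0,0))
    c=0; pl([(.089,.0219,c),(.044,.0219,c),(.044,-.0219,c),(.089,-.0219,c)],(255,0,255))
    cv2.imwrite(out,big)
E
python3 - <<'E'
from h import *
z=np.load('pics/w2.npz'); draw_sp(cv2.imread('pics/w2.png'),z['p'],z['R'],*spanner_in_tool(),'pics/sp2.png',2.2,(200,0,440,260))
print(z['p'],z['R'],ctrl.current_t())
E
```

```text
[ 0.4537 -0.0285  0.0596] [[ 0.6307  0.2004 -0.7497]
 [ 0.776  -0.1633  0.6092]
 [-0.0003 -0.966  -0.2585]] 10.5667
```

View pics/sp2.png

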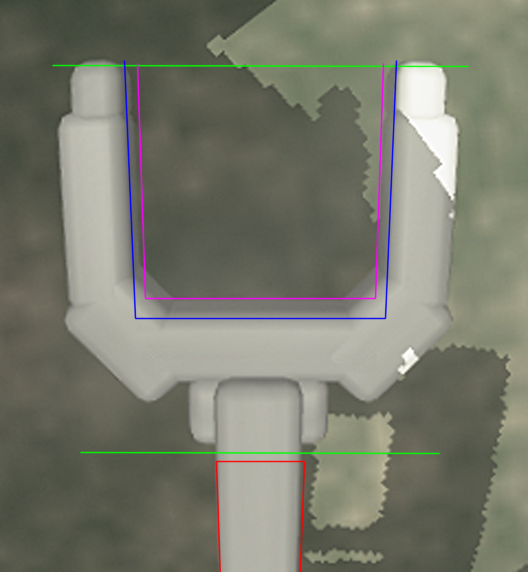

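Run:
```python
from h import *
t=ctrl.current_t; t0=t()
a=-.49
P=lambda a,h:(lambda pr:(pr[0],lean(pr[1],LEAN)))(tool_at(V,a,h))
p,R=P(a,.14); print(p,ctrl.ik(p,R))
ctrl.move_l([.454,-.0285,.22],vel=.25)
ctrl.goto(p,R); print(t()-t0)
p,R=P(a,.055); ctrl.move_l(p,vel=.15,ori=R); print(t()-t0, ctrl.current_contact_force())
ctrl.sleep(.2)
R=np.array(ctrl.current_eef_rot());p=np.array(ctrl.current_tool_pos())
im=ctrl.read_camera('wrist'); cv2.imwrite('pics/w3.png',im); np.savez('pics/w3.npz',R=R,p=p)
cv2.imwrite('pics/sc3.png',ctrl.read_camera('scene'))
print(ctrl.current_contact_force(),t())
```

```text
[0.4332 0.0113 0.1849] [ -2.5141   8.8433 118.3056  -8.1907  35.6826  62.1225]
2.558299999999999
3.2749999999999986 [-0.8837  0.9243 -1.8174]
[-0.0395 -0.1471 -2.6763] 14.1417
```

View pics/w3.png

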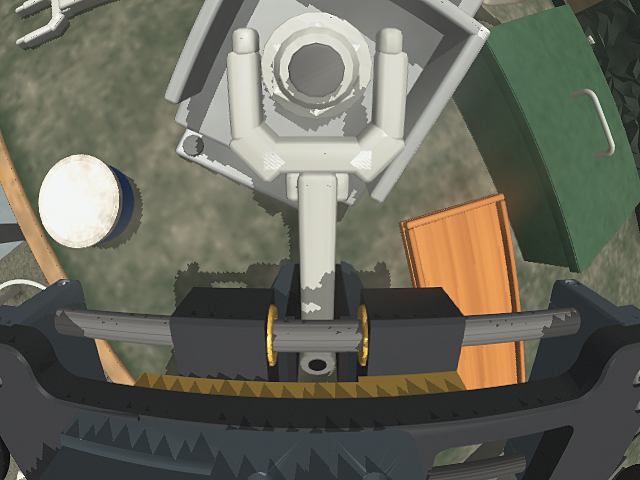

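View pics/sc3.png

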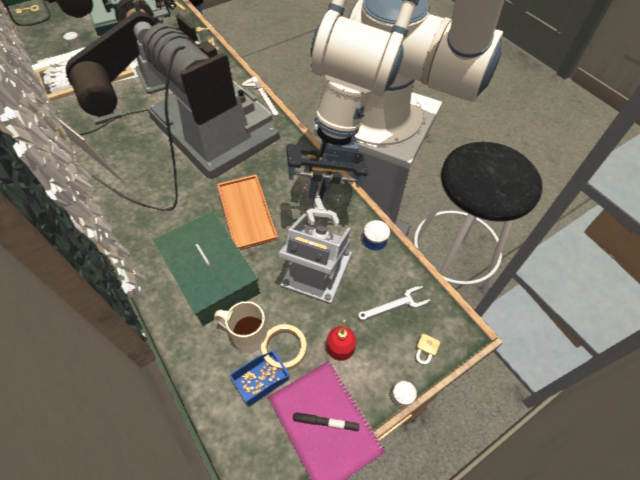

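The spanner now hovers over the stud, with the jaw around px (317,80). I'll overlay the vice and spanner geometry to check the alignment.

Run:
```python
from ov import *
z=np.load('pics/w3.npz'); im=cv2.imread('pics/w3.png')
draw(im,z['p'],z['R'],VP,np.radians(-2),190,0,440,200,3,'pics/ov3.png')
draw_sp(im,z['p'],z['R'],*spanner_in_tool(),'pics/sp3.png',3,(190,0,440,200))
```

```text
(no output)
```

View pics/ov3.png

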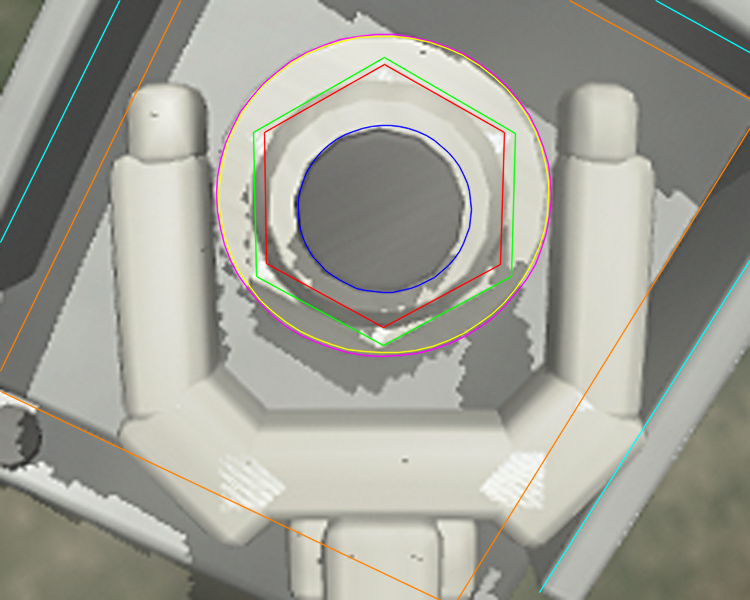

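View pics/sp3.png

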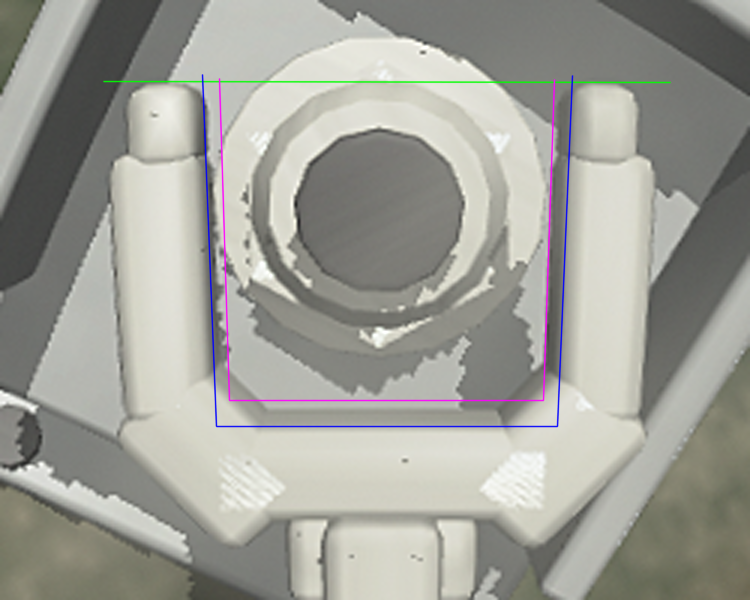

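Alignment is within about 0.5 mm, and the nut flats are parallel to the jaw. Descending onto the nut now.

```bash
cat >> h.py <<'E'
def P(a,h,**k):
    p,R=tool_at(V,a,h,**k); return p,lean(R,LEAN)
def state():
    """measured handle angle & tcp height & radius from present tcp"""
    p=np.array(ctrl.current_tool_pos()); R=np.array(ctrl.current_eef_rot()); S,n,up,ac=V
    z0=lean(R,-LEAN)[:,2]; a=np.arctan2(-(z0@ac),z0@up); d=p-S
    j=d+z0*.105
    return dict(a=round(float(a),3),h=round(float(d@n),4),jx=round(float(j@up),4),jy=round(float(j@ac),4),tilt=round(float(np.degrees(np.arcsin(z0@n))),2))
E
python3 - <<'E'
from h import *
t=ctrl.current_t; t0=t(); a=-.49; n=V[1]
f0=np.array(ctrl.current_contact_force())
p,R=P(a,.033); ctrl.move_l(p,vel=.12,ori=R)
p,R=P(a,.0125); c=ctrl.move_l(p,vel=.03,ori=R,contact_N=15)
f=np.array(ctrl.current_contact_force())-f0
print(c,t()-t0,state(),f, 'normal',f@n,'torque',ctrl.current_wrist_torque())
R=np.array(ctrl.current_eef_rot());p=np.array(ctrl.current_tool_pos())
im=ctrl.read_camera('wrist'); cv2.imwrite('pics/w4.png',im); np.savez('pics/w4.npz',R=R,p=p); print(t())
draw_sp(im,p,R,*spanner_in_tool(),'pics/sp4.png',3,(190,0,440,200))
E
```

```text
False 1.166599999999999 {'a': -0.49, 'h': 0.0125, 'jx': -0.0001, 'jy': 0.0, 'tilt': -0.01} [ 0.5414  0.4106 -0.5398] normal -0.7552893718014541 torque [0.055  0.4251 0.0057]
15.3583
```

View pics/sp4.png

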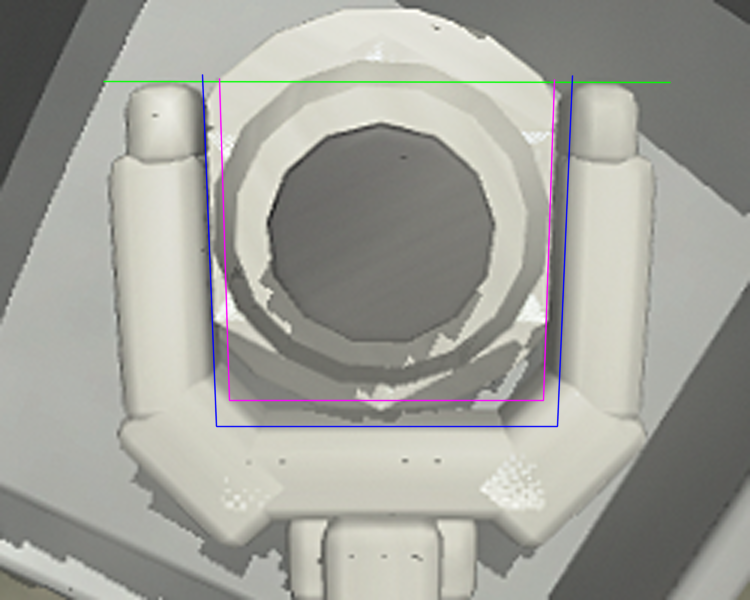

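```bash
cat >> h.py <<'E'
def swing(a0,a1,h,step=.15,fmax=60,verbose=True,dx=0,dy=0):
    f0=np.array(ctrl.current_contact_force()); n=max(1,int(np.ceil(abs(a1-a0)/step)))
    for a in np.linspace(a0,a1,n+1)[1:]:
        p,R=P(a,h,dx=dx,dy=dy); q=ctrl.ik(p,R); ctrl.movej(list(q))
        f=np.array(ctrl.current_contact_force())-f0; S,nn,up,ac=V; hd=-up*np.cos(a)+ac*np.sin(a); tg=up*np.sin(a)+ac*np.cos(a)
        if verbose: print('a %.3f F tan %.1f rad %.1f nor %.1f | %s t %.2f'%(a,f@tg,f@hd,f@nn,state(),ctrl.current_t()))
        if np.linalg.norm(f)>fmax: print('STOP force'); return a
    return a1
E
python3 - <<'E'
from h import *
swing(-.49,.64,.0125)
R=np.array(ctrl.current_eef_rot());p=np.array(ctrl.current_tool_pos())
im=ctrl.read_camera('wrist'); cv2.imwrite('pics/w5.png',im); np.savez('pics/w5.npz',R=R,p=p); print(ctrl.current_t(),ctrl.current_wrist_torque())
draw_sp(im,p,R,*spanner_in_tool(),'pics/sp5.png',3,(190,0,440,200))
E
```

```text
a -0.349 F tan 0.9 rad 0.3 nor 0.1 | {'a': -0.351, 'h': 0.0126, 'jx': 0.0001, 'jy': 0.0001, 'tilt': 0.01} t 15.61
a -0.208 F tan 3.1 rad -2.4 nor -0.1 | {'a': -0.213, 'h': 0.0125, 'jx': 0.0004, 'jy': 0.0001, 'tilt': 0.05} t 15.86
a -0.066 F tan 2.7 rad -2.7 nor -0.1 | {'a': -0.073, 'h': 0.0125, 'jx': 0.0004, 'jy': 0.0001, 'tilt': 0.04} t 16.11
a 0.075 F tan 1.8 rad -2.6 nor -0.8 | {'a': 0.067, 'h': 0.0125, 'jx': 0.0002, 'jy': 0.0001, 'tilt': 0.02} t 16.36
a 0.216 F tan 2.2 rad -1.8 nor 0.8 | {'a': 0.208, 'h': 0.0125, 'jx': 0.0001, 'jy': 0.0001, 'tilt': 0.01} t 16.61
a 0.357 F tan 2.2 rad -1.1 nor -0.1 | {'a': 0.349, 'h': 0.0125, 'jx': -0.0001, 'jy': 0.0001, 'tilt': -0.01} t 16.86
a 0.499 F tan 2.3 rad -0.1 nor 0.6 | {'a': 0.49, 'h': 0.0125, 'jx': -0.0001, 'jy': 0.0001, 'tilt': -0.0} t 17.11
a 0.640 F tan 2.3 rad 0.3 nor 0.6 | {'a': 0.632, 'h': 0.0125, 'jx': -0.0001, 'jy': 0.0001, 'tilt': -0.01} t 17.36
17.4083 [0.0372 0.2899 0.1252]
```

View pics/sp5.png

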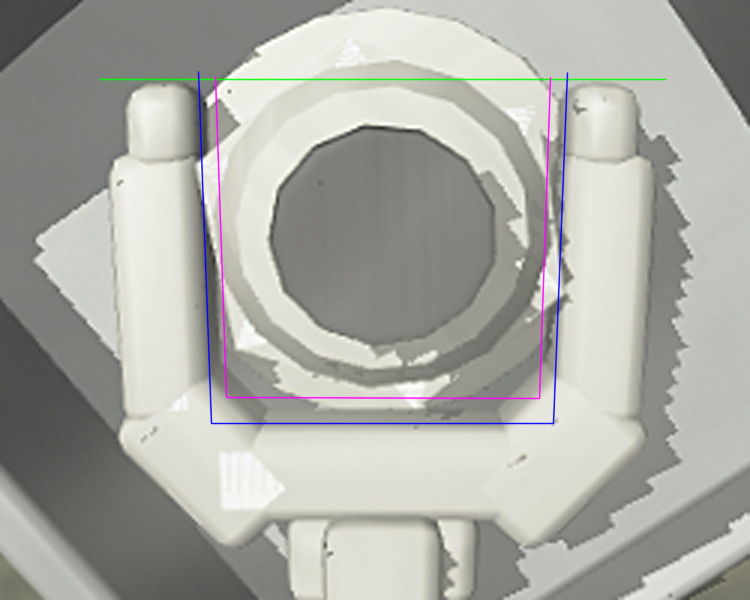

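Run:
```python
from h import *
n=V[1]
swing(.64,.445,.0125,.2)
p,R=P(.445,.040); f0=np.array(ctrl.current_contact_force()); print('lift',ctrl.move_l(p,vel=.1,ori=R,contact_N=25),np.array(ctrl.current_contact_force())-f0,state())
swing(.445,-.602,.040,.36)
R=np.array(ctrl.current_eef_rot());p=np.array(ctrl.current_tool_pos())
im=ctrl.read_camera('wrist'); cv2.imwrite('pics/w6.png',im); np.savez('pics/w6.npz',R=R,p=p); print(ctrl.current_t(),state())
draw_sp(im,p,R,*spanner_in_tool(),'pics/sp6.png',3,(190,0,440,200))
```

```text
a 0.445 F tan 0.8 rad -0.0 nor 0.4 | {'a': 0.444, 'h': 0.0125, 'jx': -0.0003, 'jy': -0.0001, 'tilt': -0.02} t 17.67
lift False [ 0.3291 -1.382  -0.2737] {'a': 0.446, 'h': 0.0401, 'jx': 0.0005, 'jy': -0.0, 'tilt': 0.07}
a 0.096 F tan 1.2 rad 0.0 nor -0.4 | {'a': 0.099, 'h': 0.0395, 'jx': -0.0001, 'jy': -0.0001, 'tilt': -0.02} t 18.42
a -0.253 F tan 1.6 rad 0.7 nor -0.1 | {'a': -0.246, 'h': 0.0397, 'jx': 0.0001, 'jy': -0.0001, 'tilt': 0.01} t 18.75
a -0.602 F tan 0.9 rad -0.3 nor -0.7 | {'a': -0.594, 'h': 0.0399, 'jx': 0.0002, 'jy': 0.0001, 'tilt': 0.02} t 19.08
19.1333 {'a': -0.594, 'h': 0.0399, 'jx': -0.0, 'jy': 0.0001, 'tilt': 0.01}
```

View pics/sp6.png

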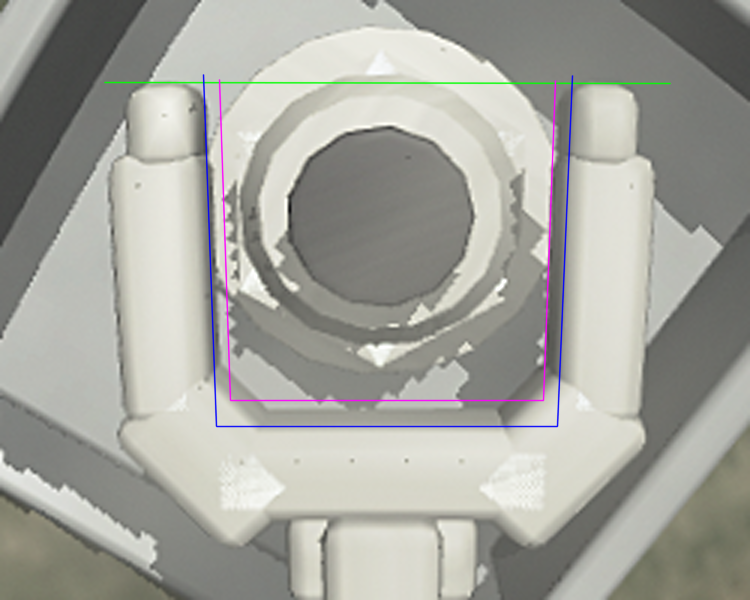

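Run:
```python
from h import *
p,R=P(-.602,.0125); c=ctrl.move_l(p,vel=.05,ori=R,contact_N=15); print(c,state(),ctrl.current_contact_force(),ctrl.current_t())
if not c:
    swing(-.602,.40,.0125,.17)
    swing(.40,.62,.0125,.025,fmax=25)
    ctrl.sleep(.15); print(state(),ctrl.current_contact_force(),ctrl.current_wrist_torque(),ctrl.current_grip_width())
    R=np.array(ctrl.current_eef_rot());p=np.array(ctrl.current_tool_pos())
    im=ctrl.read_camera('wrist'); cv2.imwrite('pics/w7.png',im); np.savez('pics/w7.npz',R=R,p=p); print(ctrl.current_t(),state())
    draw_sp(im,p,R,*spanner_in_tool(),'pics/sp7.png',3,(190,0,440,200))
```

```text
False {'a': -0.602, 'h': 0.0124, 'jx': -0.0002, 'jy': 0.0, 'tilt': -0.02} [-0.0994  0.0005 -3.1378] 19.8333
a -0.435 F tan 0.9 rad -0.2 nor -0.6 | {'a': -0.436, 'h': 0.0127, 'jx': 0.0001, 'jy': 0.0001, 'tilt': 0.02} t 20.08
a -0.268 F tan 1.2 rad -1.9 nor -0.1 | {'a': -0.272, 'h': 0.0126, 'jx': 0.0005, 'jy': 0.0001, 'tilt': 0.06} t 20.33
a -0.101 F tan 1.8 rad -3.0 nor 1.1 | {'a': -0.108, 'h': 0.0125, 'jx': 0.0003, 'jy': 0.0001, 'tilt': 0.04} t 20.58
a 0.066 F tan 1.2 rad -2.6 nor 0.6 | {'a': 0.058, 'h': 0.0125, 'jx': 0.0002, 'jy': 0.0001, 'tilt': 0.02} t 20.83
a 0.233 F tan 1.8 rad -1.1 nor 1.2 | {'a': 0.224, 'h': 0.0125, 'jx': 0.0001, 'jy': 0.0, 'tilt': 0.01} t 21.08
a 0.400 F tan 1.1 rad -1.5 nor 0.5 | {'a': 0.39, 'h': 0.0125, 'jx': -0.0, 'jy': 0.0001, 'tilt': -0.0} t 21.33
a 0.424 F tan -4.0 rad -0.3 nor -0.0 | {'a': 0.42, 'h': 0.0125, 'jx': -0.0001, 'jy': -0.0001, 'tilt': 0.0} t 21.58
a 0.449 F tan -3.1 rad -0.6 nor 0.9 | {'a': 0.448, 'h': 0.0125, 'jx': -0.0001, 'jy': -0.0, 'tilt': -0.01} t 21.83
a 0.473 F tan -3.2 rad 0.6 nor 0.1 | {'a': 0.473, 'h': 0.0125, 'jx': -0.0, 'jy': 0.
[... 235 characters left out ...]
t': 0.04} t 22.58
a 0.547 F tan -8.4 rad -5.0 nor -0.7 | {'a': 0.547, 'h': 0.0124, 'jx': 0.0006, 'jy': -0.0004, 'tilt': 0.08} t 22.83
a 0.571 F tan -9.3 rad -6.2 nor -0.2 | {'a': 0.571, 'h': 0.0123, 'jx': 0.0009, 'jy': -0.0006, 'tilt': 0.12} t 23.08
a 0.596 F tan -11.3 rad -8.8 nor -0.2 | {'a': 0.596, 'h': 0.0122, 'jx': 0.0013, 'jy': -0.0009, 'tilt': 0.17} t 23.33
a 0.620 F tan -13.2 rad -10.8 nor -0.6 | {'a': 0.62, 'h': 0.0121, 'jx': 0.0015, 'jy': -0.0011, 'tilt': 0.21} t 23.58
{'a': 0.62, 'h': 0.0121, 'jx': 0.0015, 'jy': -0.0011, 'tilt': 0.21} [  4.9381 -17.6033  -0.5907] [-3.0942 -0.4418 -0.8741] 0.1762630921775806
23.7833 {'a': 0.62, 'h': 0.0121, 'jx': 0.0015, 'jy': -0.0011, 'tilt': 0.2}
```

View pics/sp7.png

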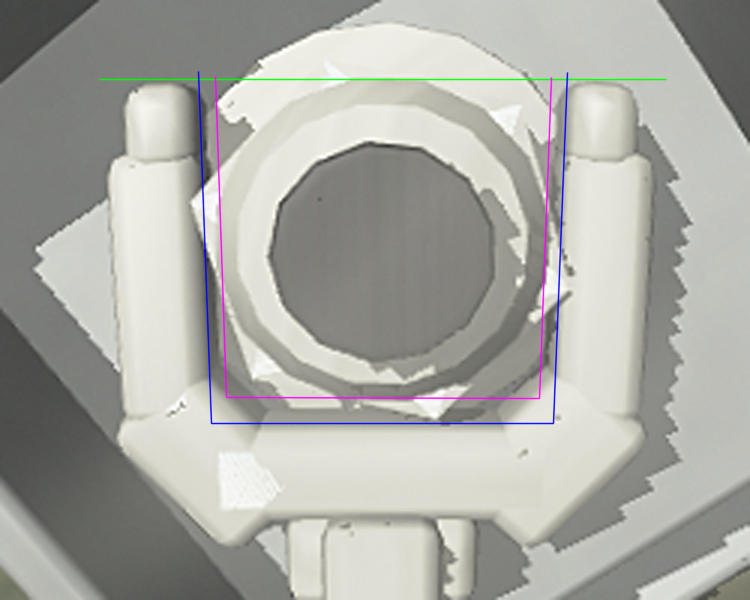

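Run:
```python
from h import *
swing(.62,.32,.0125,.15)
f0=np.array(ctrl.current_contact_force())
p,R=P(.32,.055); print('lift',ctrl.move_l(p,vel=.1,ori=R,contact_N=25),np.array(ctrl.current_contact_force())-f0,state())
ctrl.sleep(.1)
R=np.array(ctrl.current_eef_rot());p=np.array(ctrl.current_tool_pos())
im=ctrl.read_camera('wrist'); cv2.imwrite('pics/w8.png',im); np.savez('pics/w8.npz',R=R,p=p); print(ctrl.current_t(),state())
draw_sp(im,p,R,*spanner_in_tool(),'pics/sp8.png',3,(190,0,440,200))
```

```text
a 0.470 F tan 8.3 rad 1.7 nor 1.3 | {'a': 0.469, 'h': 0.0122, 'jx': 0.0018, 'jy': -0.0007, 'tilt': 0.2} t 24.03
a 0.320 F tan 10.2 rad 0.5 nor 0.5 | {'a': 0.319, 'h': 0.0122, 'jx': 0.0019, 'jy': -0.0005, 'tilt': 0.2} t 24.28
lift False [ 7.5183 -0.5855 -1.7561] {'a': 0.32, 'h': 0.0547, 'jx': 0.0038, 'jy': -0.0008, 'tilt': 0.41}
25.0083 {'a': 0.32, 'h': 0.0545, 'jx': 0.0037, 'jy': -0.0008, 'tilt': 0.4}
```

View pics/sp8.png

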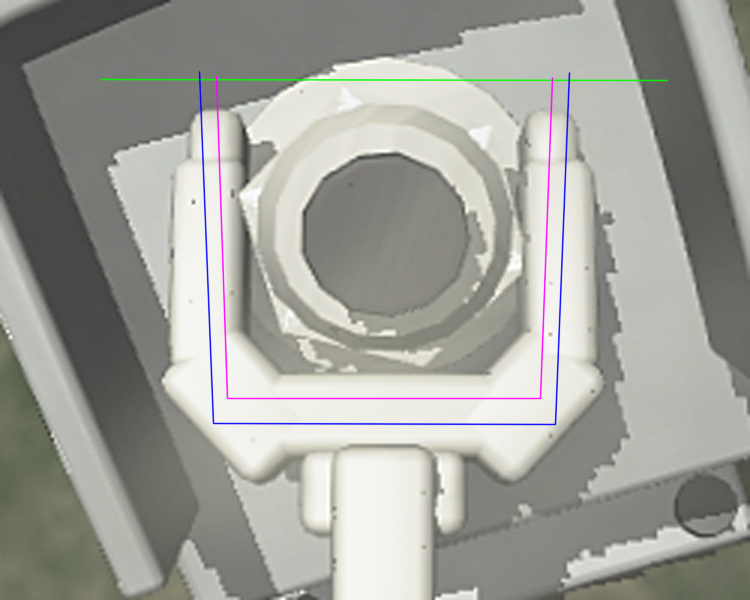

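The lift reported no contact, but in the image the jaw is still on the nut and the spanner has pitched in the grip, so it seems wedged. I'll measure the nut's absolute angle from the corner highlights in each picture.

Run:
```python
from h import *
S,n,up,ac=V
def ang(f,picks,h=.020):
    z=np.load(f); uv=np.array(picks)/3.+[189.5,-.5]
    X=wplane(uv,z['p'],z['R'],S+n*h,n)-S; x=X@up; y=X@ac
    c=np.array([x.mean(),y.mean()]); th=np.degrees(np.arctan2(y,x)); r=np.hypot(x,y)*1000
    # opposite pairs
    d=[np.degrees(np.arctan2(y[i]-y[i+3],x[i]-x[i+3])) for i in range(len(x)//2)] if len(x)==6 else []
    # corners at -a+k*60 (corner angle): a = -th mod 60
    print(f,'r',np.round(r,1),'a mod60 each',np.round((-th)%60,1),'pairs',np.round((-np.array(d))%60,1),'j',np.round(np.radians((-np.array(d))%60)+np.pi/3*0,3), 'centre',c*1000)
# order: consecutive corners clockwise
ang('pics/w4.npz',[(376,50),(535,138),(535,310),(378,398),(225,315),(222,140)])
ang('pics/w6.npz',[(380,65),(510,135),(540,265),(378,355),(255,285),(250,137)])
ang('pics/w7.npz',[(330,70),(508,115),(570,290),(440,400),(265,365),(200,205)])
ang('pics/w8.npz',[(347,97),(480,132),(518,265),(430,357),(290,322),(246,193)])
print(ctrl.current_contact_force(),ctrl.current_wrist_torque(),ctrl.current_grip_width())
```

```text
pics/w4.npz r [21.  20.8 21.8 23.  23.1 21.9] a mod60 each [29.2 31.8 33.  33.8 30.8 29.6] pairs [31.6 31.3 31.3] j [0.552 0.546 0.547] centre [-1.0114  0.2658]
pics/w6.npz r [20.9 21.1 24.5 22.7 22.2 21.8] a mod60 each [24.6 24.9 16.2 27.9 24.1 25. ] pairs [26.3 24.5 20.4] j [0.46  0.428 0.356] centre [ 0.1033 -0.3082]
pics/w7.npz r [21.4 21.1 23.9 22.4 22.3 22.6] a mod60 each [18.2 19.9 21.6 17.  17.4 15.9] pairs [17.6 18.6 18.8] j [0.307 0.325 0.329] centre [-0.7949  0.2875]
pics/w8.npz r [21.4 20.9 22.1 23.4 22.5 22.7] a mod60 each [1.8 2.4 5.6 0.5 2.1 1.7] pairs [1.1 2.2 3.7] j [0.019 0.039 0.064] centre [-0.6195  0.358 ]
[12.1938 -7.2491 -1.0056] [-1.4318 -2.1603 -0.6287] 0.17048841817272214
```

View pics/w8.png

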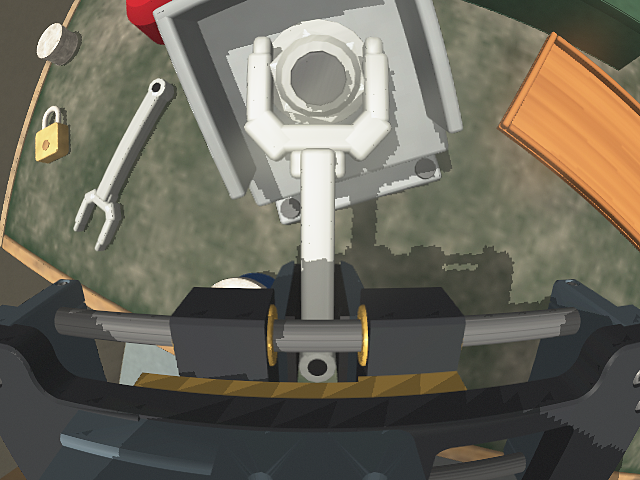

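Run:
```python
from h import *
p,R=P(.32,.0125); print(ctrl.move_l(p,vel=.1,ori=R,contact_N=25),state(),ctrl.current_contact_force())
swing(.32,.56,.0125,.12)
ctrl.sleep(.1); print(ctrl.current_contact_force(),ctrl.current_wrist_torque())
R=np.array(ctrl.current_eef_rot());p=np.array(ctrl.current_tool_pos())
im=ctrl.read_camera('wrist'); cv2.imwrite('pics/w9.png',im); np.savez('pics/w9.npz',R=R,p=p); print(ctrl.current_t(),state())
draw_sp(im,p,R,*spanner_in_tool(),'pics/sp9.png',3,(190,0,440,200))
```

```text
False {'a': 0.32, 'h': 0.0124, 'jx': -0.002, 'jy': 0.0004, 'tilt': -0.22} [-4.6413 -3.2893 -3.7596]
a 0.400 F tan 4.7 rad 2.9 nor -1.6 | {'a': 0.4, 'h': 0.0127, 'jx': -0.0019, 'jy': 0.0006, 'tilt': -0.21} t 25.83
a 0.480 F tan 5.5 rad 2.8 nor -0.9 | {'a': 0.48, 'h': 0.0127, 'jx': -0.0019, 'jy': 0.0007, 'tilt': -0.21} t 26.08
a 0.560 F tan 6.8 rad 4.1 nor -0.6 | {'a': 0.559, 'h': 0.0127, 'jx': -0.0018, 'jy': 0.0008, 'tilt': -0.21} t 26.33
[-4.3084  4.0094 -4.9592] [0.6074 1.486  0.4121]
26.4833 {'a': 0.559, 'h': 0.0127, 'jx': -0.0019, 'jy': 0.0008, 'tilt': -0.21}
```

View pics/sp9.png

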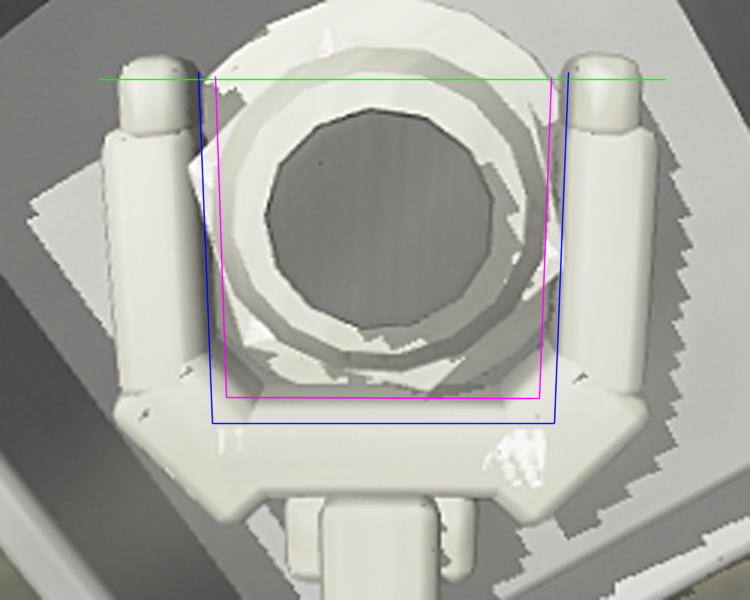

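Run:
```python
from h import *
S,n,up,ac=V
for r,a in((.111,.53),(.117,.49),(.123,.45)):
    p,R=P(a,.0125,r=r); ctrl.move_l(p,vel=.04,ori=R)
    hd=-up*np.cos(a)+ac*np.sin(a); tg=up*np.sin(a)+ac*np.cos(a); f=np.array(ctrl.current_contact_force())-[0,0,-2.9]
    print(r,a,'F tan %.1f rad %.1f nor %.1f'%(f@tg,f@hd,f@n),state())
R=np.array(ctrl.current_eef_rot());p=np.array(ctrl.current_tool_pos())
im=ctrl.read_camera('wrist'); cv2.imwrite('pics/w10.png',im); np.savez('pics/w10.npz',R=R,p=p); print(ctrl.current_t(),state())
draw_sp(im,p,R,*spanner_in_tool(),'pics/sp10.png',3,(190,0,440,200))
```

```text
0.111 0.53 F tan -7.5 rad -13.8 nor -0.4 {'a': 0.529, 'h': 0.0118, 'jx': -0.0023, 'jy': 0.0019, 'tilt': 0.35}
0.117 0.49 F tan -3.4 rad -4.2 nor -0.6 {'a': 0.489, 'h': 0.0122, 'jx': -0.0097, 'jy': 0.0053, 'tilt': 0.11}
0.123 0.45 F tan -4.7 rad 0.5 nor 0.8 {'a': 0.45, 'h': 0.0125, 'jx': -0.0168, 'jy': 0.0079, 'tilt': -0.06}
27.5333 {'a': 0.45, 'h': 0.0125, 'jx': -0.0168, 'jy': 0.0079, 'tilt': -0.06}
```

View pics/sp10.png

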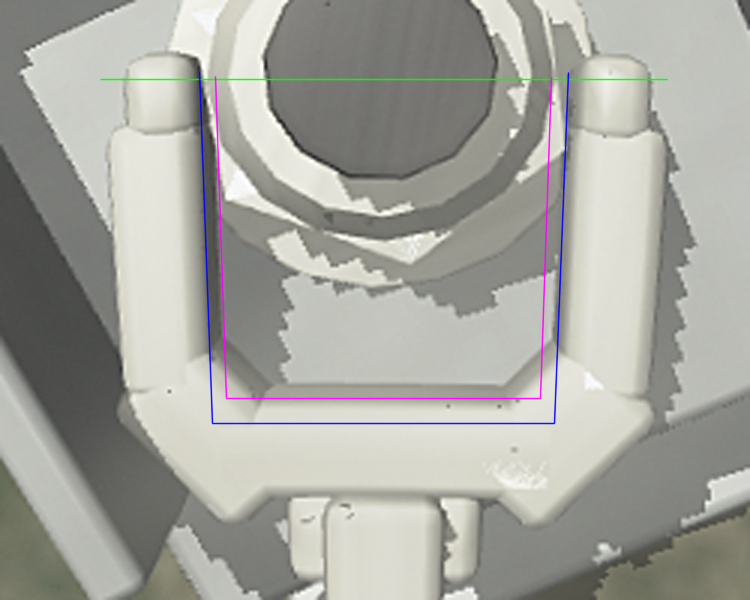

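Run:
```python
from h import *
S,n,up,ac=V
for r,a,h in((.130,.42,.0125),(.138,.42,.0125),(.146,.42,.0125),(.152,.42,.03),(.152,.42,.06)):
    p,R=P(a,h,r=r)
    try: ctrl.move_l(p,vel=.06,ori=R)
    except ctrl.MotionError as e: print(r,e); continue
    hd=-up*np.cos(a)+ac*np.sin(a); tg=up*np.sin(a)+ac*np.cos(a); f=np.array(ctrl.current_contact_force())-[0,0,-2.9]
    print(r,a,'F tan %.1f rad %.1f nor %.1f'%(f@tg,f@hd,f@n),state())
R=np.array(ctrl.current_eef_rot());p=np.array(ctrl.current_tool_pos())
im=ctrl.read_camera('wrist'); cv2.imwrite('pics/w11.png',im); np.savez('pics/w11.npz',R=R,p=p); print(ctrl.current_t(),state())
draw_sp(im,p,R,*spanner_in_tool(),'pics/sp11.png',3,(190,0,440,200))
```

```text
0.13 0.42 F tan -10.6 rad -7.6 nor -0.3 {'a': 0.42, 'h': 0.0121, 'jx': -0.0214, 'jy': 0.0095, 'tilt': 0.19}
0.138 0.42 F tan -10.5 rad -29.9 nor 0.2 {'a': 0.421, 'h': 0.0109, 'jx': -0.0224, 'jy': 0.0113, 'tilt': 0.86}
0.146 0.42 F tan -10.3 rad -39.8 nor 2.0 {'a': 0.421, 'h': 0.0103, 'jx': -0.0269, 'jy': 0.0139, 'tilt': 1.16}
0.152 0.42 F tan -7.8 rad -31.3 nor -5.4 {'a': 0.421, 'h': 0.0283, 'jx': -0.0343, 'jy': 0.0171, 'tilt': 0.94}
0.152 0.42 F tan -5.7 rad -29.9 nor -11.4 {'a': 0.421, 'h': 0.0583, 'jx': -0.0339, 'jy': 0.0174, 'tilt': 0.95}
29.5417 {'a': 0.421, 'h': 0.0583, 'jx': -0.034, 'jy': 0.0174, 'tilt': 0.94}
```

View pics/sp11.png

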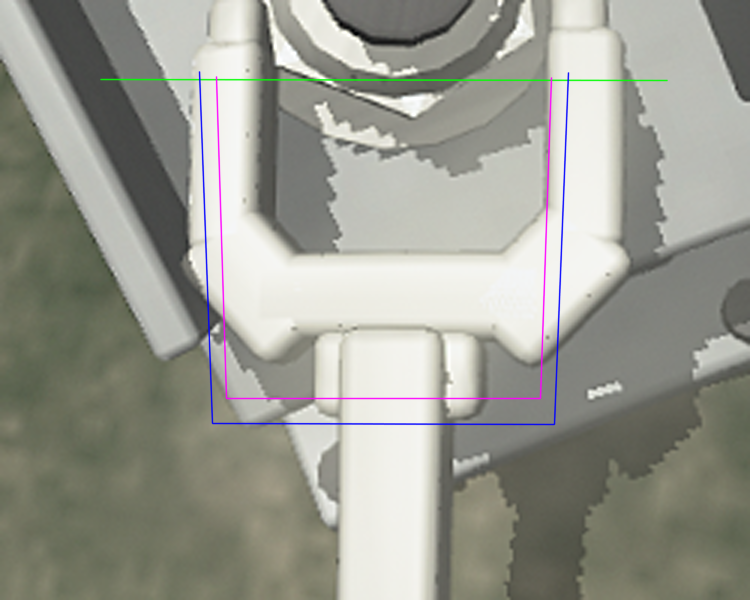

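Run:
```python
from h import *
S,n,up,ac=V
def ang(f,picks,h=.020):
    z=np.load(f); uv=np.array(picks)/3.+[189.5,-.5]
    X=wplane(uv,z['p'],z['R'],S+n*h,n)-S; x=X@up; y=X@ac; th=np.degrees(np.arctan2(y,x)); print(f,np.round(np.hypot(x,y)*1000,1),np.round((-th)%60,1))
ang('pics/w9.npz',[(327,42),(555,265),(250,335),(195,172)])
ang('pics/w10.npz',[(410,262),(232,188),(205,15)])
ang('pics/w11.npz',[(410,117),(278,68),(525,35)])
R=np.array(ctrl.current_eef_rot());p=np.array(ctrl.current_tool_pos()); print(ctrl.current_contact_force(),ctrl.current_wrist_torque())
cv2.imwrite('pics/sc12.png',ctrl.read_camera('scene'))
im=cv2.imread('pics/sc12.png'); cv2.imwrite('pics/sc12z.png',cv2.resize(im[120:310,250:400],None,fx=3.2,fy=3.2,interpolation=cv2.INTER_CUBIC))
```

```text
pics/w9.npz [21.1 22.5 23.2 22.8] [14.5 20.9 16.8 13.4]
pics/w10.npz [24.3 23.1 22.1] [17.7 17.2 15.5]
pics/w11.npz [24.2 24.5 22.5] [19.1 14.5 19.8]
[ 28.9334 -14.7626  -0.157 ] [-2.3917 -4.8788 -1.6845]
```

View pics/sc12z.png

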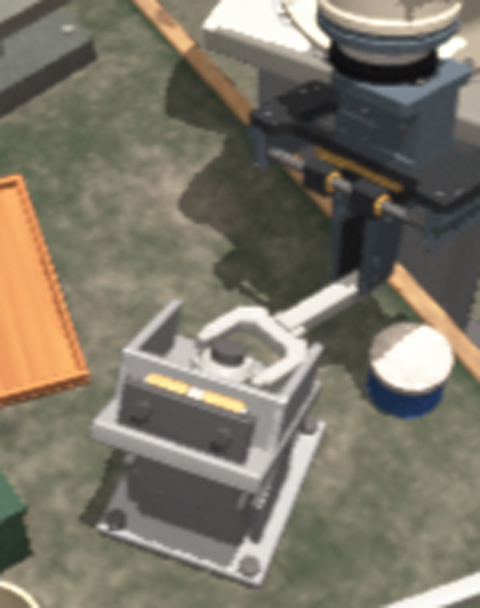

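View pics/w11.png

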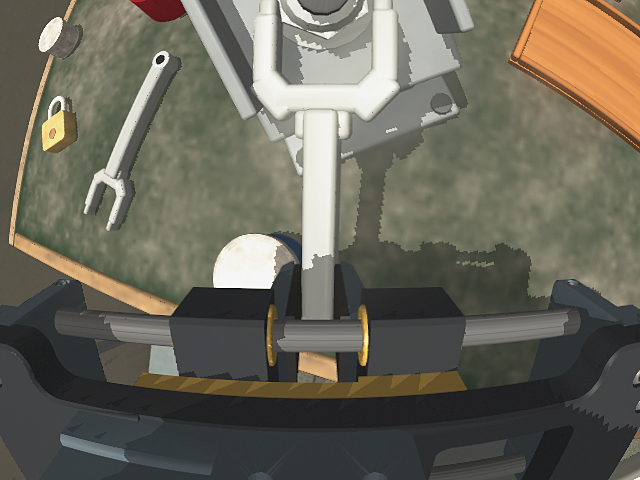

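```bash
cat >> h.py <<'E'
def go(r,a,h,vel=.06):
    S,n,up,ac=V; p,R=P(a,h,r=r); ctrl.move_l(p,vel=vel,ori=R)
    hd=-up*np.cos(a)+ac*np.sin(a); tg=up*np.sin(a)+ac*np.cos(a); f=np.array(ctrl.current_contact_force())-[0,0,-2.9]
    print('r %.3f a %.3f h %.4f F tan %.1f rad %.1f nor %.1f'%(r,a,h,f@tg,f@hd,f@n),state(),'t %.2f'%ctrl.current_t())
def snap(k,crop=(190,0,440,200)):
    R=np.array(ctrl.current_eef_rot());p=np.array(ctrl.current_tool_pos())
    im=ctrl.read_camera('wrist'); cv2.imwrite(f'pics/w{k}.png',im); np.savez(f'pics/w{k}.npz',R=R,p=p)
    draw_sp(im,p,R,*spanner_in_tool(),f'pics/sp{k}.png',3,crop)
E
python3 - <<'E'
from h import *
go(.150,.42,.035,vel=.1); go(.146,.42,.0125,vel=.1); go(.146,.36,.0125); go(.144,.31,.0125)
snap(13)
E
```

```text
r 0.150 a 0.420 h 0.0350 F tan -11.3 rad -10.6 nor -0.7 {'a': 0.42, 'h': 0.0341, 'jx': -0.0389, 'jy': 0.0174, 'tilt': 0.25} t 29.99
r 0.146 a 0.420 h 0.0125 F tan -5.7 rad 1.7 nor -0.7 {'a': 0.42, 'h': 0.0122, 'jx': -0.0383, 'jy': 0.0167, 'tilt': -0.09} t 30.37
r 0.146 a 0.360 h 0.0125 F tan -0.4 rad -0.4 nor 0.3 {'a': 0.361, 'h': 0.0125, 'jx': -0.0384, 'jy': 0.0145, 'tilt': -0.01} t 30.67
r 0.144 a 0.310 h 0.0125 F tan 0.5 rad -0.3 nor 1.7 {'a': 0.312, 'h': 0.0125, 'jx': -0.037, 'jy': 0.0119, 'tilt': 0.02} t 30.94
```

View pics/sp13.png

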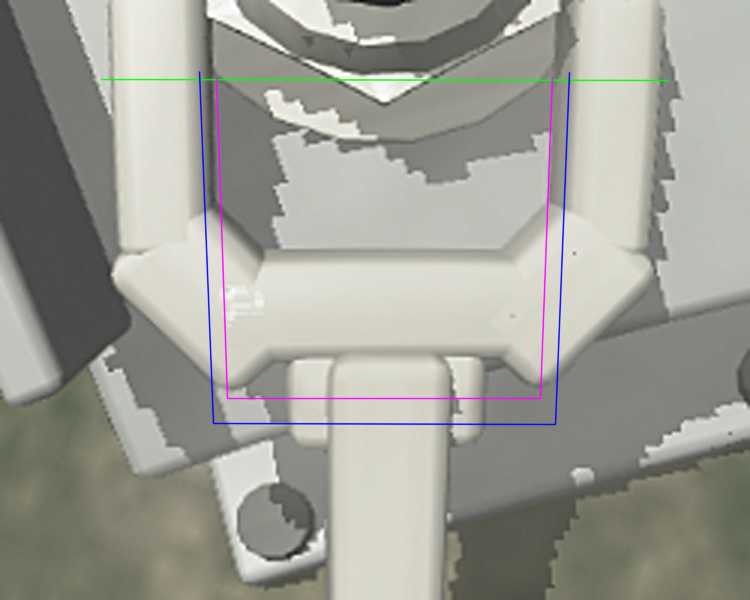

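View pics/w13.png

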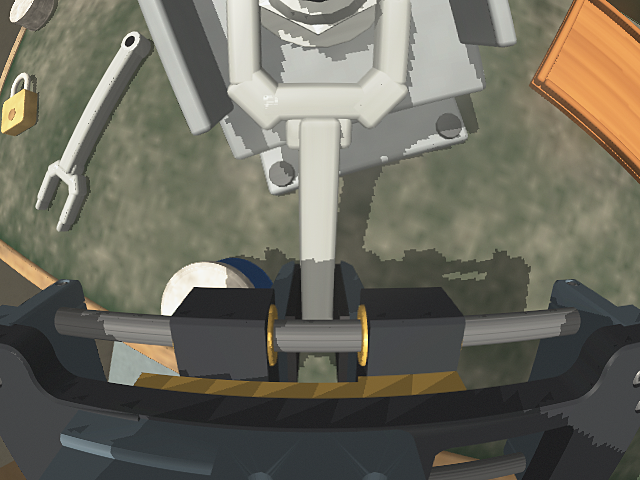

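Run:
```python
from h import *
p,R=P(.31,.03,r=.144); print(ctrl.move_l(p,vel=.05,ori=R,contact_N=8)); print(state(),ctrl.current_contact_force(),ctrl.current_t())
snap(14)
```

```text
False
{'a': 0.31, 'h': 0.0303, 'jx': -0.0368, 'jy': 0.0119, 'tilt': 0.05} [ 0.0184  0.3583 -1.9637] 31.4917
```

View pics/sp14.png

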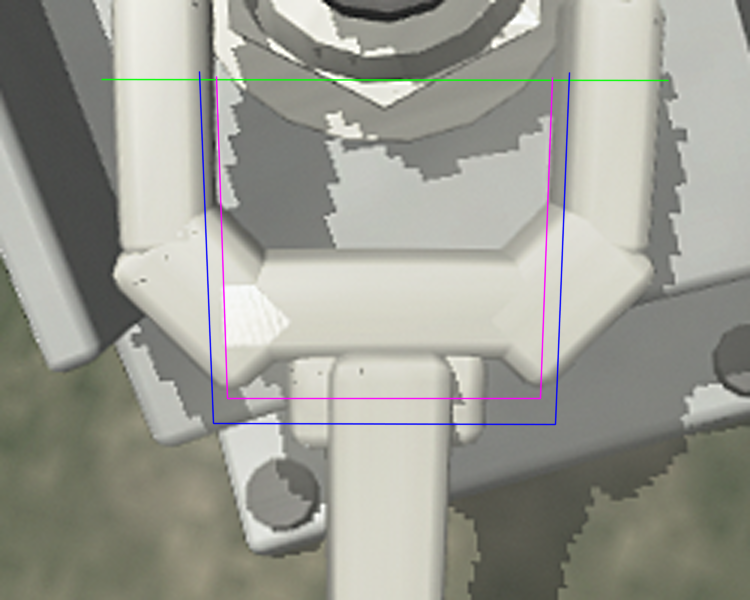

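The spanner is lifting freely now: the head stays fixed in the image, the nut recedes and there's no force. I'll continue up and check the nut.

Run:
```python
from h import *
p,R=P(.31,.055,r=.144); print(ctrl.move_l(p,vel=.1,ori=R,contact_N=10))
p,R=P(.31,.11,r=.144); 
try: print(ctrl.move_l(p,vel=.15,ori=R,contact_N=10))
except ctrl.MotionError as e: print(e)
print(state(),ctrl.current_contact_force(),ctrl.current_wrist_torque(),ctrl.current_t())
snap(15); cv2.imwrite('pics/top15.png',ctrl.read_camera('top'))
im=cv2.imread('pics/top15.png'); cv2.imwrite('pics/top15z.png',cv2.resize(im[180:350,270:450],None,fx=3.4,fy=3.4,interpolation=cv2.INTER_CUBIC))
```

```text
False
False
{'a': 0.31, 'h': 0.1095, 'jx': -0.0367, 'jy': 0.0119, 'tilt': 0.06} [ 0.5142  0.0673 -2.2255] [-0.0665  0.4776 -0.0508] 32.4583
```

View pics/w15.png

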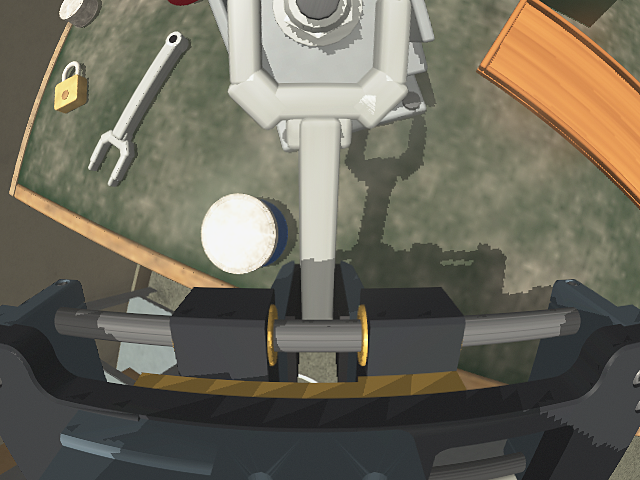

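View pics/top15z.png

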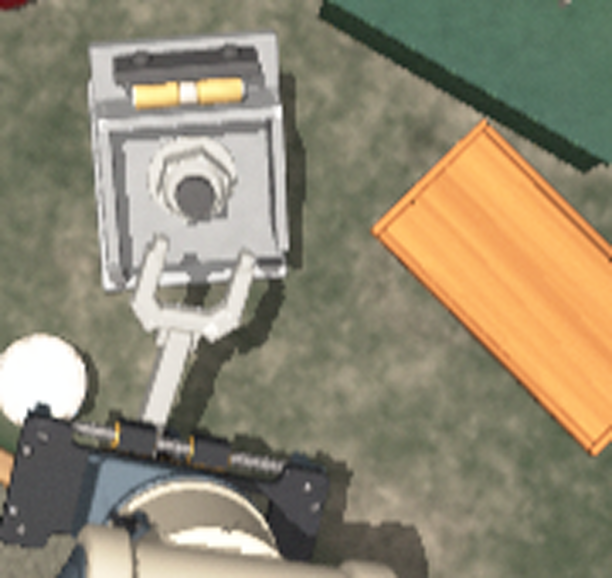

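Run:
```python
from h import *
z=np.load('pics/w15.npz'); im=cv2.imread('pics/w15.png')
draw_sp(im,z['p'],z['R'],*spanner_in_tool(gx=-.055),'pics/sp15b.png',2.4,(190,0,440,250))
```

```text
(no output)
```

View pics/sp15b.png

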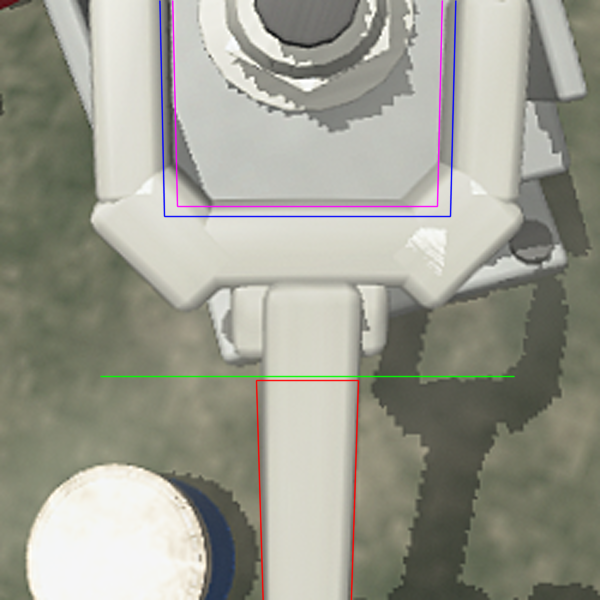

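Run:
```python
import cv2
im=cv2.imread('pics/top0.png'); cv2.imwrite('pics/tm.png',cv2.resize(im[110:420,350:640],None,fx=1.9*1,fy=1.9,interpolation=cv2.INTER_CUBIC))
```

```text
(no output)
```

View pics/tm.png

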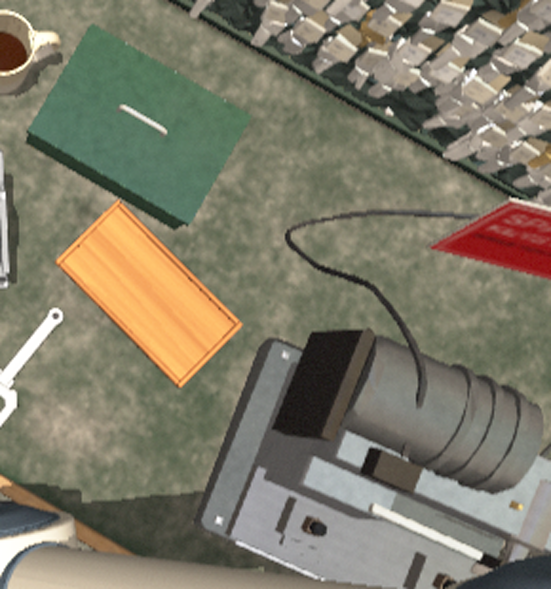

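Run:
```python
from h import *
def tri(a,b):
    o1,d1=ray('top',[a]); o2,d2=ray('scene',[b]); A=np.c_[d1[0],-d2[0]]; s=np.linalg.lstsq(A,o2-o1,rcond=None)[0]; return (o1+d1[0]*s[0]+o2+d2[0]*s[1])/2, np.linalg.norm(o1+d1[0]*s[0]-o2-d2[0]*s[1])
for a,b in (((545.8,285),(181.8,74)),((514,285),(198.6,125)),((520,341.6),(227,54.5)),((494.7,323),(235,108))): print(tri(a,b))
print('green top corners',onz('top',[[365,180],[400,124],[480,172],[446,228]],.1))
print('base plate near', onz('top',[[350+275/1.9,110+340/1.9],[350+200/1.9,110+530/1.9]],.02))
t=np.array([.516,-.170]); u=np.array([.7071,.7071])
for gx in(-.056,):
  for y,s in((45,1),(-135,-1)):
    for L in(15,5,0,-10):
      for z in(.0135,.15):
        xy=t+s*u*(.0+gx+.005); print(y,L,z,xy,ctrl.ik([*xy,z],lean(down(np.radians(y)),L)))
```

```text
(array([ 0.4574, -0.3161,  0.3391]), np.float64(0.003789145262948161))
(array([ 0.4617, -0.3067,  0.2031]), np.float64(0.0034491468724366686))
(array([ 0.3564, -0.2666,  0.3403]), np.float64(0.004300866681354866))
(array([ 0.383 , -0.2574,  0.2151]), np.float64(0.013392000550349113))
green top corners [[ 0.6976 -0.0136  0.1   ]
 [ 0.8281 -0.0926  0.1   ]
 [ 0.7198 -0.2731  0.1   ]
 [ 0.5913 -0.1949  0.1   ]]
base plate near [[ 0.4593 -0.3269  0.02  ]
 [ 0.2281 -0.2312  0.02  ]]
45 15 0.0135 [ 0.4799 -0.2061] [-20.6513  39.813   96.9729 -17.693   50.8834  36.4827]
45 15 0.15 [ 0.4799 -0.2061] [-20.6513  28.2622  91.1773 -14.7812  67.5531  30.8564]
45 5 0.0135 [ 0.4799 -0.2061] [-26.5773  37.4879 100.7752  -6.8957  43.5284  23.4994]
45 5 0.15 [ 0.4799 -0.2061] [-26.5773  25.4904  94.4431  -5.386   61.7561  21.0429]
45 0 0.0135 [ 0.4799 -0.2061] [-29.7886  36.8055 102.4841  -0.      40.7104  15.2114]
45 0 0.15 [ 0.4799 -0.2061] [-29.7886  24.5269  96.016   -0.      59.4571  15.2114]
45 -10 0.0135 [ 0.4799 -0.2061] [-36.5382  36.5261 105.4254  16.3137  37.6953  -4.4489]
45 -10 0.15 [ 0.4799 -0.2061] [-36.5382  23.5822  98.9796  11.8829  56.5253   1.9702]
-135 15 0.0135 [ 0.5521 -0.1339] None
-135 15 0.15 [ 0.5521 -0.1339] [ -28.6536   25.7484   96.2109   17.6415   55.0345 -173.4381]
-135 5 0.0135 [ 0.5521 -0.1339] [ -22.5495   38.338    98.1294    6.9373   41.8281 -162.6528]
-135 5 0.15 [ 0.5521 -0.1339] [ -22.5495   26.7859   91.9197    5.3647   59.4909 -160.2017]
-135 0 0.0135 [ 0.5521 -0.1339] [ -19.6595   38.9585   95.8387   -0.       45.2028 -154.6595]
-135 0 0.15 [ 0.5521 -0.1339] [ -19.6595   27.79     89.6759   -0.       62.5341 -154.6595]
-135 -10 0.0135 [ 0.5521 -0.1339] [ -14.3356   41.1688   90.8923  -10.7003   53.559  -142.5454]
-135 -10 0.15 [ 0.5521 -0.1339] [ -14.3356   30.6197   85.0699   -9.1645   69.6898 -145.7444]
```

Run:
```python
from h import *
t=ctrl.current_t
p=np.array(ctrl.current_tool_pos()); print(p)
ctrl.goto([.44,-.02,.30],lean(down(np.radians(10)),LEAN)); print(t())
R=lean(down(np.radians(45)),LEAN); xy=[.4799,-.2061]
ctrl.goto([*xy,.16],R); print(t(),ctrl.current_tool_pos(),ctrl.current_contact_force())
ctrl.move_l([*xy,.07],vel=.12); snap(16); cv2.imwrite('pics/top16.png',ctrl.read_camera('top')); print(t())
```

```text
[0.4019 0.1022 0.1359]
33.6583
34.5917 [ 0.4799 -0.2053  0.1603] [ 0.132   0.1527 -2.6155]
35.5917
```

View pics/w16.png

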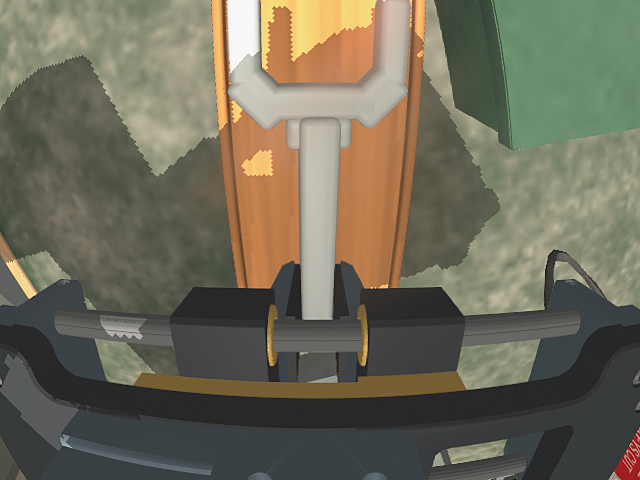

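View pics/top16.png

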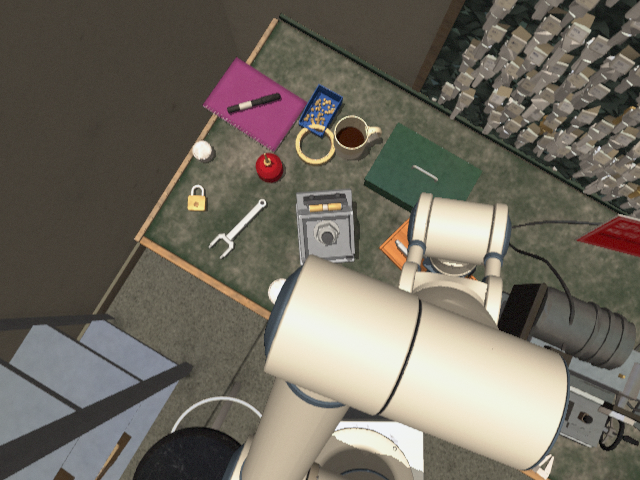

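Run:
```python
from h import *
t=ctrl.current_t; xy=[.4799,-.2061]
ctrl.move_l([*xy,.030],vel=.08)
c=ctrl.move_l([*xy,.0115],vel=.025,contact_N=5); print(c,ctrl.current_tool_pos(),ctrl.current_contact_force(),ctrl.current_wrist_torque(),t())
snap(17)
```

```text
True [ 0.48   -0.2062  0.0198] [ 0.5301 -0.7755  0.208 ] [-0.2323 -0.2156 -0.061 ] 36.725
```

View pics/w17.png

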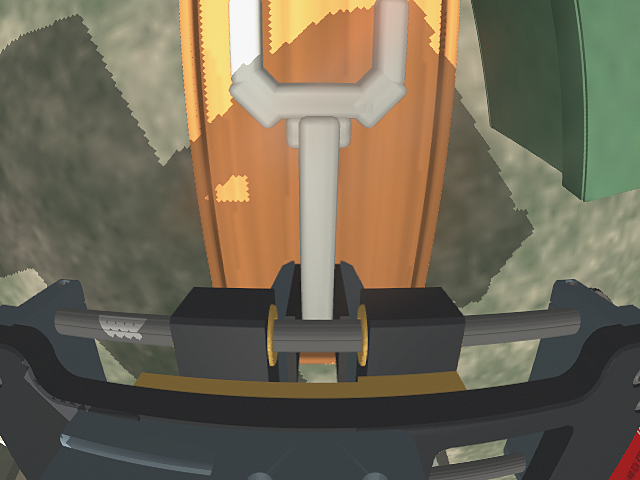

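Run:
```python
from h import *
t=ctrl.current_t; xy=[.4799,-.2061]
z=np.load('pics/w17.npz'); u=np.array([.7071,.7071,0]); T=np.array([.516,-.170,0])
print('near rim inner/outer top', wproj(np.array([T-u*.104+[0,0,.016],T-u*.110+[0,0,.016],T-u*.104+[0,0,.006]]),z['p'],z['R']))
for zz in (.0165,.0135):
    c=ctrl.move_l([*xy,zz],vel=.02,contact_N=12); print(c,ctrl.current_tool_pos(),ctrl.current_contact_force(),ctrl.current_wrist_torque(),t())
    if c: break
snap(18)
```

```text
near rim inner/outer top [[317.7702 357.676 ]
 [317.7538 364.085 ]
 [317.711  345.6984]]
True [ 0.4793 -0.2054  0.0179] [0.7385 1.5056 4.0659] [ 0.1125 -0.1733 -0.0181] 36.9833
```

View pics/w18.png

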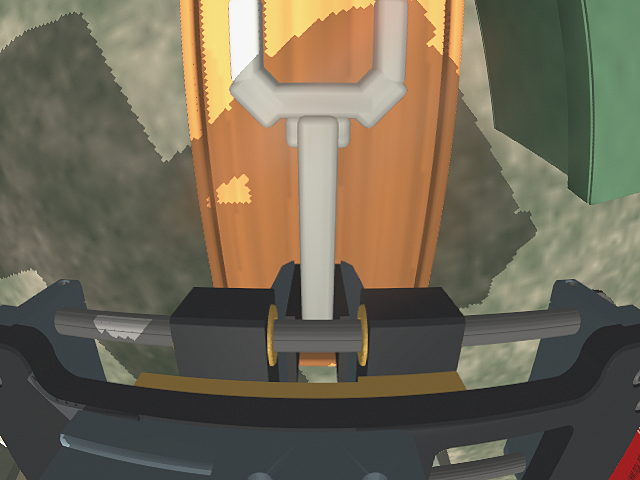

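Run:
```python
from h import *
t=ctrl.current_t; xy=[.4799,-.2061]
c=ctrl.move_l([*xy,.0145],vel=.015,contact_N=22); print(c,ctrl.current_tool_pos(),ctrl.current_contact_force(),ctrl.current_wrist_torque(),ctrl.current_grip_width(),t())
cv2.imwrite('pics/sc19.png',ctrl.read_camera('scene')); snap(19)
im=cv2.imread('pics/sc19.png'); cv2.imwrite('pics/sc19z.png',cv2.resize(im[150:270,190:350],None,fx=4.5,fy=4.5,interpolation=cv2.INTER_CUBIC))
```

```text
True [ 0.4793 -0.2053  0.0173] [-0.0806  1.3654  6.5853] [ 0.0934 -0.0012 -0.1031] 0.1753773431624604 37.2417
```

View pics/sc19z.png

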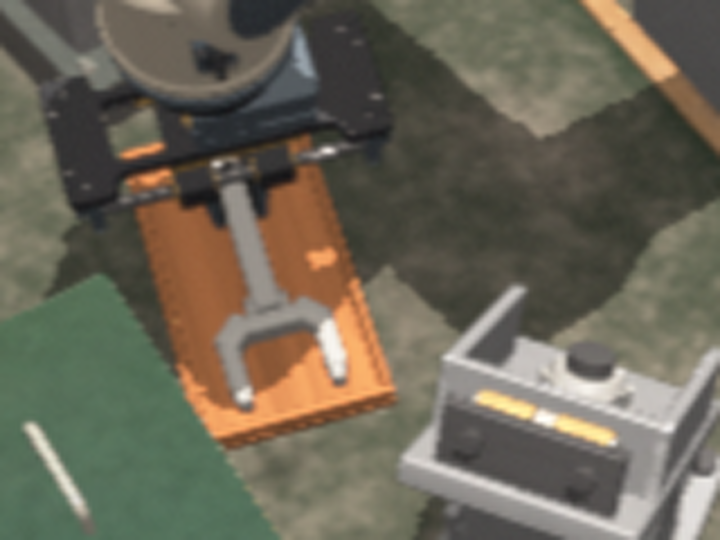

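View pics/w19.png

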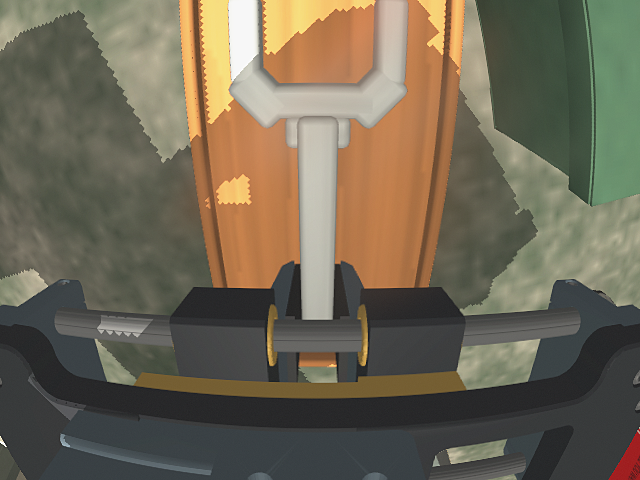

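Run:
```python
from h import *
t=ctrl.current_t; p=np.array(ctrl.current_tool_pos()); f0=np.array(ctrl.current_contact_force())
for d in (1.5,3,4.5):
    c=ctrl.move_l(p+[0,0,.0003*d/1.5],vel=.02,ori=lean(down(np.radians(45)),LEAN+d),contact_N=6); print(d,c,np.array(ctrl.current_contact_force())-f0,ctrl.current_wrist_torque(),t())
    if c: break
snap(20)
```

```text
1.5 False [ 0.9608 -2.5531 -5.4043] [ 0.119  -0.3919 -0.0493] 37.5917
3 False [ 0.5497 -2.418  -6.2092] [ 0.2023 -0.4437 -0.0062] 37.8417
4.5 False [ 0.1536 -2.3322 -5.5323] [ 0.2142 -0.3497 -0.0692] 38.0917
```

View pics/w20.png

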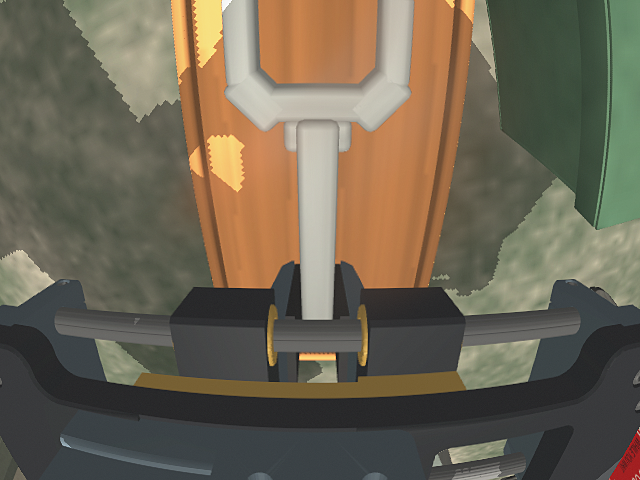

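Run:
```python
from h import *
t=ctrl.current_t
p=np.array(ctrl.current_tool_pos()); R=np.array(ctrl.current_eef_rot())
c=ctrl.move_l(p-[0,0,.003],vel=.02,contact_N=6); print(c,ctrl.current_tool_pos(),ctrl.current_contact_force())
for o in (.2,.25,.42):
    ctrl.command_gripper(o); print(ctrl.current_grip_width(),ctrl.current_contact_force(),t())
snap(21)
```

```text
True [ 0.4794 -0.2053  0.0165] [0.6795 0.6141 5.589 ]
0.2018570250493068 [ 0.4812  1.1438 -0.2643] 38.6167
0.24942796739818812 [ 0.2356 -0.3176 -0.3048] 38.925
0.4222535120723955 [-0.325   0.3701  0.1058] 39.375
```

View pics/w21.png

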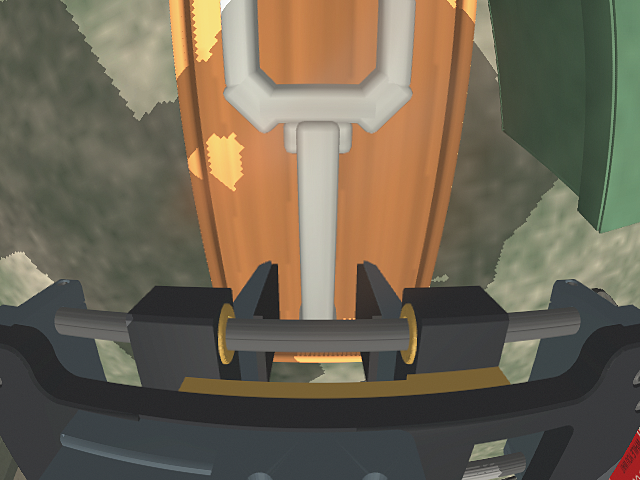

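Released; the spanner didn't move. Retreating straight along the tool axis, then up, for a final check.

Run:
```python
from h import *
t=ctrl.current_t
p=np.array(ctrl.current_tool_pos()); R=np.array(ctrl.current_eef_rot())
ctrl.move_l(p-R[:,1]*.06,vel=.08); print(ctrl.current_contact_force())
p=np.array(ctrl.current_tool_pos()); ctrl.move_l([p[0],p[1],.25],vel=.2)
ctrl.goto([.40,.0,.34],down(0)); snap(22)
cv2.imwrite('pics/top22.png',ctrl.read_camera('top')); cv2.imwrite('pics/sc22.png',ctrl.read_camera('scene')); print(t())
for n,c in(('top22',(185,345,280,490)),('sc22',(150,300,190,380))):
    im=cv2.imread(f'pics/{n}.png'); cv2.imwrite(f'pics/{n}z.png',cv2.resize(im[c[0]:c[1],c[2]:c[3]],None,fx=3.7,fy=3.7,interpolation=cv2.INTER_CUBIC))
```

```text
[-0.5905 -0.8183  0.1873]
42.425
```

View pics/top22z.png

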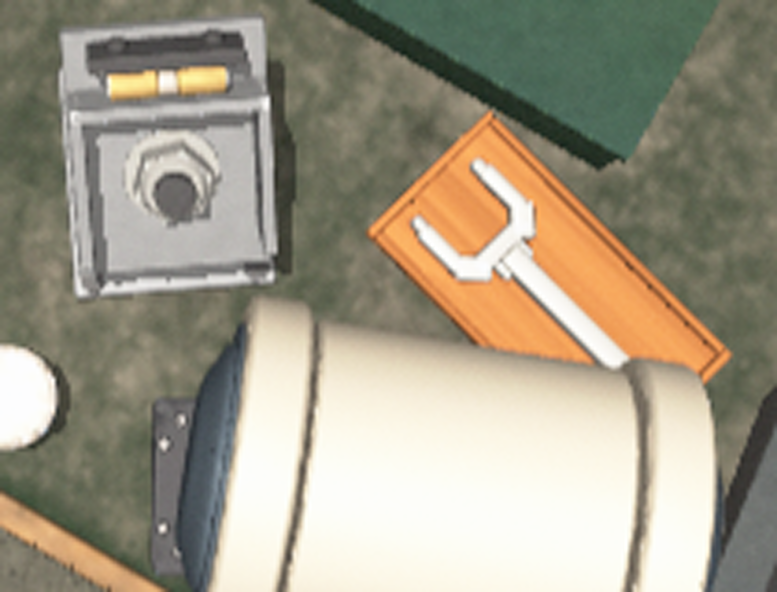

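View pics/sc22z.png

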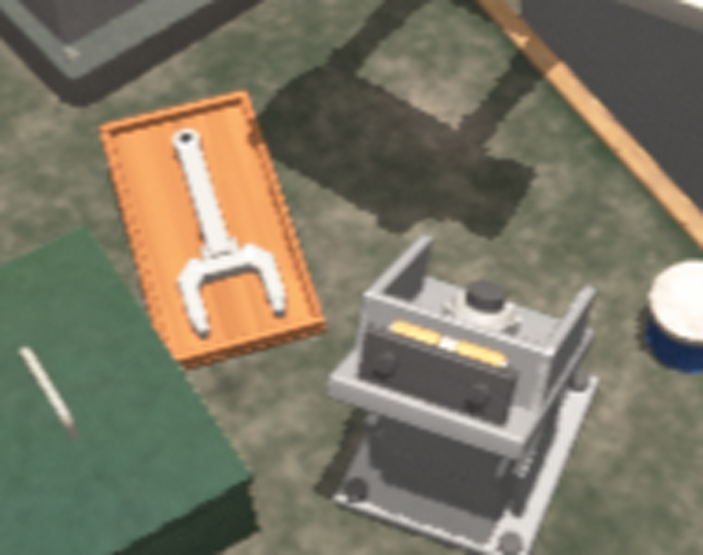

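View pics/w22.png

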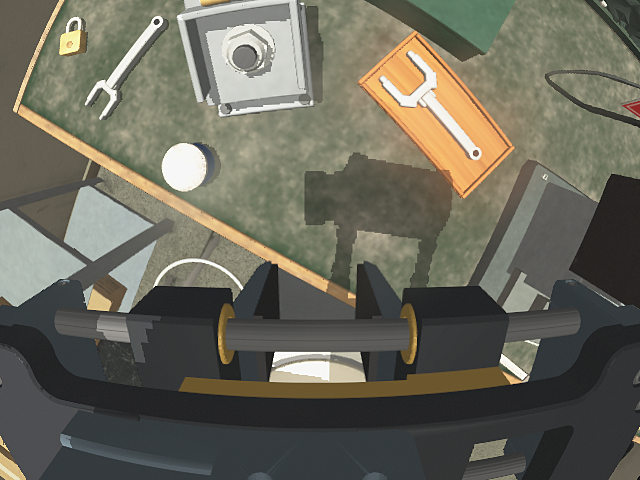

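Run:
```python
import cv2
im=cv2.imread('pics/w22.png'); cv2.imwrite('pics/w22n.png',cv2.resize(im[20:90,205:290],None,fx=8,fy=8,interpolation=cv2.INTER_CUBIC))
from h import *
z=np.load('pics/w22.npz'); S,n,up,ac=V
for j in(2.2,2.4):
    th=-j+np.pi/3*np.arange(6); X=np.array([S+n*.003+.0237*(up*np.cos(t)+ac*np.sin(t)) for t in th]); print(j,np.round((wproj(X,z['p'],z['R'])-[204.5,19.5])*8).tolist())
```

```text
2.2 [[500.0, 307.0], [495.0, 143.0], [337.0, 66.0], [188.0, 158.0], [200.0, 320.0], [353.0, 392.0]]
2.4 [[480.0, 334.0], [511.0, 173.0], [373.0, 68.0], [207.0, 130.0], [184.0, 292.0], [319.0, 390.0]]
```

View pics/w22n.png

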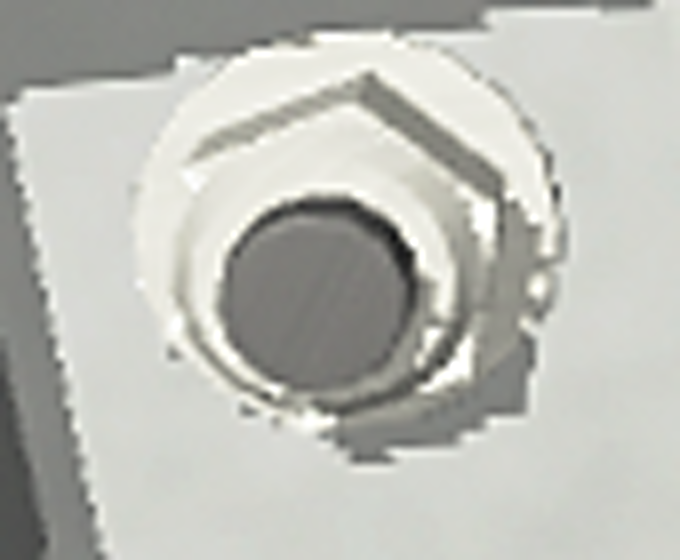

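The nut's foot corners at crop px (370,74) and (505,175) match the prediction for 2.4 rad, so it's still at its stop. The spanner lies inside the tray and the robot is clear, so I'm handing in.

Run:
```python
from h import *
print(ctrl.current_contact_force(),ctrl.current_t()); ctrl.sign_off(); print(ctrl.current_t())
```

```text
[-0.4033 -0.5918 -0.1084] 42.425
the job is handed in; nothing more can be done
the job is handed in; nothing more can be done
```

The nut is tight against its stop, the fitting spanner is lying in the wooden tray, and I handed the job in at about 42 s. I don't have a verdict, because sign-off reports none.

**What I did:** I took the 68 mm-head spanner by the handle, with the gripper leaning 15°. I seated it on the nut at about 0.55 rad and made two strokes with one lift-off and reseat, then laid it in the tray.

**Last checks:**
- **Nut:** in the pictures it is at about 2.4 rad, which is the stop.
- **Spanner:** it looks flat, with jaw and tail inside the rims.
- **Everything else:** the small spanner, padlock, tin and oil can looked unmoved; I did not measure them again.
- **Robot:** the tool was clear, with near-zero force on it.

**What went wrong or disagreed:**
- **Wedged jaw:** after reaching the stop, the jaw jammed on the nut. My first attempt to lift off tilted the spanner in the grip and dragged the nut back to about 2.13 rad.
- **Recovery:** I turned the nut back to its stop and pulled the spanner outward while easing the angle. It jammed once more, at about 40 N, before coming off cleanly. The grip slipped about 20 mm along the handle, and I allowed for that when placing it.
- **Tray contact:** the spanner touched about 7 mm higher than I predicted, probably because it sat lower in the fingers after that slip. I let it settle before opening the gripper.

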